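Read a filter plate over the light box

TASK

Take the dark green filter plate out of the rack and lean it, released, in the groove of the blue rest with its label face outwards and up, the notched long edge uppermost and about centred on the two prongs. Then take it again by its plain end and finish while holding it level, label face up, with its frosted end clear of the fingers and about 10 cm above the middle of the light box: do not put it down. Leave the pale cover glass, the can, the pipe offcut, the flange and the wrench where they are.

Things in the scene. Friction and masses are not known exactly. Their poses are not given: they have to be found in the camera images.
- plate: dark green opaque filter plate 170 x 56 x 8 mm, about 130 g, at first standing on a long edge in a rack slot, notched edge up. Origin: middle of the un-notched long edge, mid thickness. x: out of the label face (faces at -4, +4 mm); y: along the length to the frosted end (plain end -85, frosted end +85 mm); z: across the width to the notched edge (0 to 56 mm).
- plate_notch (a point): the plate's corner notch, 16 mm along the length by 14 mm across, cut faces ground white; it marks the frosted end. Seen on the label face with the notched edge up, it is at the top right. Point: the notch's inner corner, (0, 69, 42) mm in the plate's frame; axes as the plate
- plate_label (a point): middle of the white frosted band (with a small yellow and blue mark) that covers the last 35 mm of the label face only, at (4, 68, 21) mm in the plate's frame; axes as the plate
- rack: grey fixed rack, base 108 x 90 x 10 mm, turned to any side. Slots along its y at x = -33 and +33 mm, 11 mm wide; slot walls 7 mm thick, 90 mm long, tops 28 mm above the table. A plate in it stands from 10 to 66 mm above the table, ends 40 mm past the walls, label face to the rack's +x. One slot has the green plate, the other the cover glass. Origin: centre of the underside.
- cover: pale blue-grey cover glass, the same 170 x 56 x 8 mm but with no notch and no frosted band, standing in the other slot of the rack. Origin and axes like the plate's. To be left where it stands.
- rest: blue fixed rest, base 100 x 100 x 12 mm centred 5 mm to +x of the origin (under the base), -x side to the robot within 15 degrees. Two prongs 10 mm wide at y = -36 and +36 mm, nothing but the base in the 62 mm between them; each stands on two posts at x = -16 and +20 mm, the rear 98 mm high.
- rest_groove (a point): bottom of the V groove in the prongs, midway between them, 85 mm above the table, 18 mm to -x of the rest's origin; axes as the rest. The prongs' backs rise from it to +x at 30 degrees from level for 52 mm, ledges square to them to -x for 22 mm. A plate with its long edge in it leans at 30 degrees, ends 44 mm past the prongs; let go steeper (55 to 60), it falls back on them.
- lightbox: fixed dark steel light box 160 x 160 mm with a white lit square 136 mm wide, top 30 mm above the table. Origin: centre of the underside.
- light_mid (a point): middle of the lit square, 30 mm above the table
- can: yellow can with a white band and top, 64 mm in diameter, 130 mm tall, a bystander. Origin: centre of the underside.
- pipe: dark steel pipe offcut standing on end, 60 mm in diameter, 110 mm tall, a bystander. Origin: centre of the underside.
- flange: green flange ring lying flat, 110 mm in diameter, 18 mm high, a bystander. Origin: centre of the underside.
- wrench: steel wrench 170 mm long lying flat on the table beyond the rest, a bystander. Origin: about its middle, at the table.
Mind the look-alikes: they are no part of the job. There is more than one size of the plate; the job needs the larger. There is more than one size of the rest; the one meant has the size given above.

How it is judged:
On the way:
1. the plate leans in the groove of the rest, label face out and up, notched edge uppermost, centred within 35 mm, let go and at rest (distance between plate and rest_groove below 0.035 m and angle between plate's own x axis and vertical between 0.37 and 0.72 rad and angle between plate's own z axis and vertical below 1.22 rad and angle between plate_label's own y axis and vertical between 1.4 and 1.74 rad and contact force between the fingers and plate below 0.1 N and contact force between plate and rest above 0.3 N and linear speed of plate below 0.03 m/s), for 0.2 s.
At the end, for the whole second after the job is handed in: the plate is held still by its plain end (grasp over 60 mm from the middle of the frosted band), touching nothing else, label up and level within 12 degrees, the band's middle within 40 mm sideways of the middle of the light box and 80 to 200 mm above the table (angle between plate's own x axis and vertical below 0.21 rad and horizontal distance between plate_label and light_mid below 0.04 m and height (world z) of plate_label between 0.08 and 0.2 m and contact force between the fingers and plate above 1 N and distance between the grasp point and plate_label above 0.06 m and contact force between plate and lightbox below 0.1 N and contact force between plate and rest below 0.1 N and contact force between plate and rack below 0.1 N and contact force between plate and can below 0.1 N and contact force between plate and pipe below 0.1 N and linear speed of plate below 0.03 m/s); the arm keeps its last pose, push and grip.
It fails at once if the cover glass is moved by more than 30 mm (distance of cover from where it was at the start of the episode above 0.03 m).
It fails at once if the can, pipe offcut, flange or wrench is moved by more than 30 mm (distance of any of can, pipe, flange, wrench from where it was at the start of the episode above 0.03 m).
It also fails if it takes over 54 s, if anything falls off the work surface, if the arm or the gripper's body presses on something with over 40 N, if the wrist force passes 120 N, or if a joint passes its speed limit or range.

ROBOT

A 6-joint arm with a two-finger parallel gripper is mounted at the origin on the work surface. World frame = base frame: x ahead of the robot, y to its left, z up, the work surface at z = 0. Lengths are in m, angles in rad, forces in N, time in s.
With the tool pointing down it reaches from about 0.35 to 0.85 m from the base axis. Payload 8.1 kg.
Tool frame: the origin (TCP) lies between the finger pads; the fingertips stand 14 mm ahead of it and the grasp point (between the pads) lies 5 mm behind it; z points along the fingers, y is the direction in which the jaws open and shut (so a half turn about z gives the same grasp; the last joint's range is limited). The gripper opens to 93 mm and grips with 3 to 60 N. Pads are 15 mm wide; open, the fingers measure 128 mm over their backs; the gripper's body (75 mm by 188 mm) begins 65 mm behind the grasp point.
Start: joints at [1.093, 0.13, 1.488, -0, 1.523, -0.085], TCP at [0.23, 0.554, 0.208] pointing down, gripper open.
Joint ranges: [-2.96, 2.96], [-0.89, 2.26], [0.02, 2.5], [-1.34, 4.48], [0, 2.73], [-2.66, 2.66]. Speed limits (rad/s): [2.39, 2.39, 2.79, 3.14, 3.14, 3.14].

INTERFACE

Orientations are given as a rotation vector (axis times angle).
In Python, from plant import robot gives the robot as it stands.
- The arm moves only by the tool step_arm, never from a script. Its argument "targets" is a list of rows, each an object of numbers: "tx", "ty", "tz": the shift along the tool's x, y, z in mm; "ax", "ay", "az": the turn, a rotation vector about the tool's x, y, z in rad; "grip": the closure in counts, from 0 (fully open) to 255 (shut). In form: [{"tx": .., "ty": .., "tz": .., "ax": .., "ay": .., "az": .., "grip": ..}, ...]. A call has 1 to 20 rows; each row shifts and turns the commanded pose from where the row before left it, along the tool's axes as they then stand; what a row does not reach is not made up. A row lasts 1/10 s, in which the tool goes at most 50 mm and 8.59 degrees, less where a joint would pass 70% of its speed; a pose out of reach is approached as far as the arm can. A call with a gripper value outside its range is refused whole. The fingers move at their own pace and stop on an object; "squeeze" is the grip in N (left out, the last holds). Time passes only in rows, so rows that do not move let the fingers close. It gives the time, the measured TCP pose, the force and the opening at its end, in the units of the state.
- robot.read_state(): the state, without advancing time (a new reading comes with each control period).
- robot.read_camera(name): name is "scene" or "top"; returns a dict with "frame" (420x560x3 uint8, blue, green, red), "fx", "fy", "cx", "cy" (pixels), "R" (3x3) and "t" (3): a world point X has camera coordinates R X + t. Camera axes: x right, y down, z forward; pixel columns grow to the right and rows downward; lengths in m; the calibration is good to about 2 mm. A picture is of the moment at which its call begins. There is no depth.
- robot.close_job(): hands the job in, once; it reports no verdict.
The state is a dict: "t": time; "q": joint angles; "dq": joint speeds; "joint_torque": joint torques, N m; "tool_pos": TCP position; "orientation": TCP orientation; "force": force on the tool from outside, world axes, zero at the start; "wrist_torque": the same for the moment, N m; "opening": finger opening in m.
Only numpy, scipy, OpenCV 4.12 (cv2) and the standard library are available. Lean on these libraries where they do the work, as an engineer would, in place of code of your own. Each camera call takes 0.05 s, during which the arm holds its last target.

## Working session

There is one attempt and no reset: what is moved stays moved. The work goes in short steps, Python scripts to look and compute and a tool call to move; the robot and the scene stay as the last step left them, time stands still between calls to the robot, and variables do not carry over. Pictures are saved under pics/ and viewed, and the job is handed in when it is done.

Besides the shell and the picture viewer there is one more tool, called after "Request:" as a command line: name --argument value ..., lists and objects as JSON in quotes. step_arm: Moves the arm, as the interface text tells. Its arguments: {"type":"object","properties":{"targets":{"type":"array"},"squeeze":{"type":"number"}},"required":["targets"]}

```bash
ls; mkdir -p pics
python3 - <<'E'
from plant import robot
import cv2
print(robot.read_state())
for n in ("scene","top"):
    c=robot.read_camera(n); cv2.imwrite(f"pics/{n}0.png",c["frame"])
    print(n,[c[k] for k in("fx","fy","cx","cy")],c["R"],c["t"])
    import pickle; pickle.dump(c,open(f"pics/{n}0.pkl","wb"))
E
```

```text
pics
{'t': 0.0, 'q': array([ 1.09257933e+00,  1.31128047e-01,  1.48926511e+00,  2.58876332e-05,
        1.52300858e+00, -8.54206926e-02]), 'dq': array([-0.00098201, -0.00083563, -0.00141533,  0.00153694, -0.00089104,
       -0.00197298]), 'joint_torque': array([-2.11569539e-03, -5.59848404e+01, -4.91747546e+01,  7.65760057e-02,
        3.52451031e-02, -5.27235693e-05]), 'tool_pos': array([0.22937559, 0.55379238, 0.20691503]), 'orientation': array([-6.12942787e-01, -3.08067870e+00,  2.71784724e-03]), 'force': array([ 0.48776424,  0.11319696, -0.08360266]), 'wrist_torque': array([-0.02658146,  0.00752437,  0.03526016]), 'opening': 0.09307650938631824}
scene [465.889672598521, 465.889672598521, 277.9613108470602, 207.6703575926245] [[-0.84919907  0.52807086 -0.00145213]
 [ 0.29099892  0.46566175 -0.83575042]
 [-0.44065924 -0.71014105 -0.54910757]] [ 0.43694639 -0.09067901  1.48662439]
top [513.1296802629735, 513.1296802629735, 282.9419131755693, 207.72315382641838] [[-6.03140868e-03 -9.99980027e-01 -1.88859232e-03]
 [-9.77297952e-01  6.29456768e-03 -2.11776039e-01]
 [ 2.11783698e-01  5.68409560e-04 -9.77316398e-01]] [-0.00999068  0.52678906  1.51351245]
```

View pics/scene0.png

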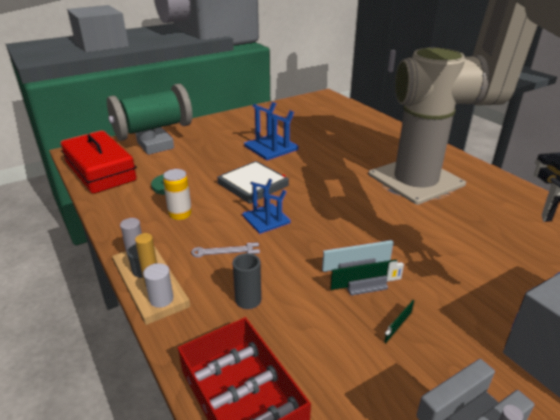

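View pics/top0.png

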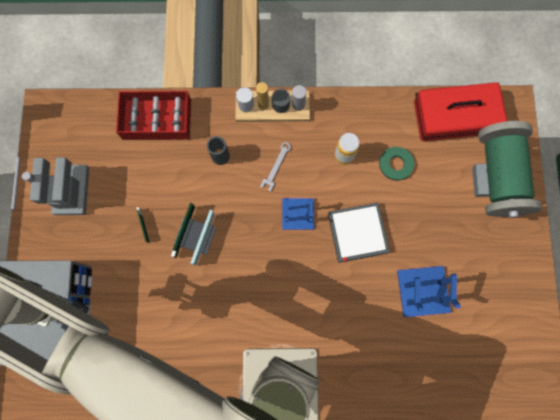

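```bash
cat > h.py <<'E'
import numpy as np,cv2,pickle
from scipy.spatial.transform import Rotation as Ro
def load(n): return pickle.load(open(f"pics/{n}.pkl","rb"))
def snap(n,tag):
    from plant import robot
    c=robot.read_camera(n); pickle.dump(c,open(f"pics/{n}{tag}.pkl","wb")); cv2.imwrite(f"pics/{n}{tag}.png",c["frame"]); return c
def ray(c,u,v):
    d=np.array([(u-c["cx"])/c["fx"],(v-c["cy"])/c["fy"],1.]); R=np.array(c["R"]);t=np.array(c["t"])
    return -R.T@t, R.T@d
def onz(c,u,v,z):
    o,d=ray(c,u,v); return o+d*(z-o[2])/d[2]
def proj(c,X):
    p=np.array(c["R"])@np.array(X)+np.array(c["t"]); return np.array([c["cx"]+c["fx"]*p[0]/p[2],c["cy"]+c["fy"]*p[1]/p[2]])
def crop(c,u0,v0,w,h,s,fn):
    im=c["frame"][v0:v0+h,u0:u0+w]; cv2.imwrite(fn,cv2.resize(im,None,fx=s,fy=s,interpolation=cv2.INTER_CUBIC))
def tri(c1,p1,c2,p2):
    o1,d1=ray(c1,*p1);o2,d2=ray(c2,*p2)
    A=np.stack([d1,-d2],1);s=np.linalg.lstsq(A,o2-o1,rcond=None)[0]
    a=o1+d1*s[0];b=o2+d2*s[1];return (a+b)/2,np.linalg.norm(a-b)
E
python3 - <<'E'
from h import *
t=load("top0");s=load("scene0")
crop(t,160,190,70,85,7,"pics/a.png");crop(s,310,230,100,75,8,"pics/b.png")
crop(t,270,185,125,85,6,"pics/c.png");crop(s,210,150,100,90,6,"pics/d.png")
E
```

```text
(no output)
```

View pics/a.png

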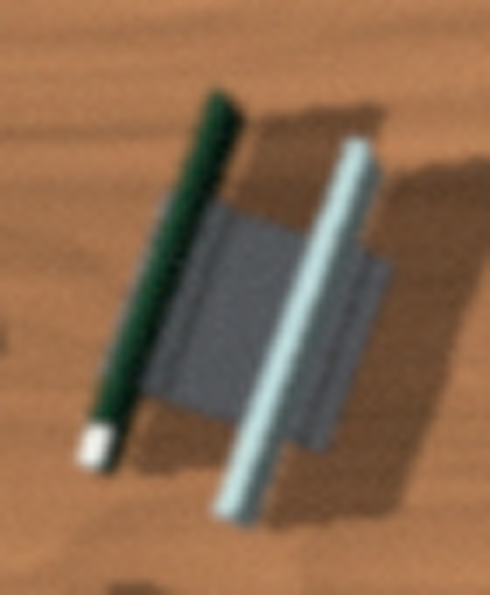

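View pics/b.png

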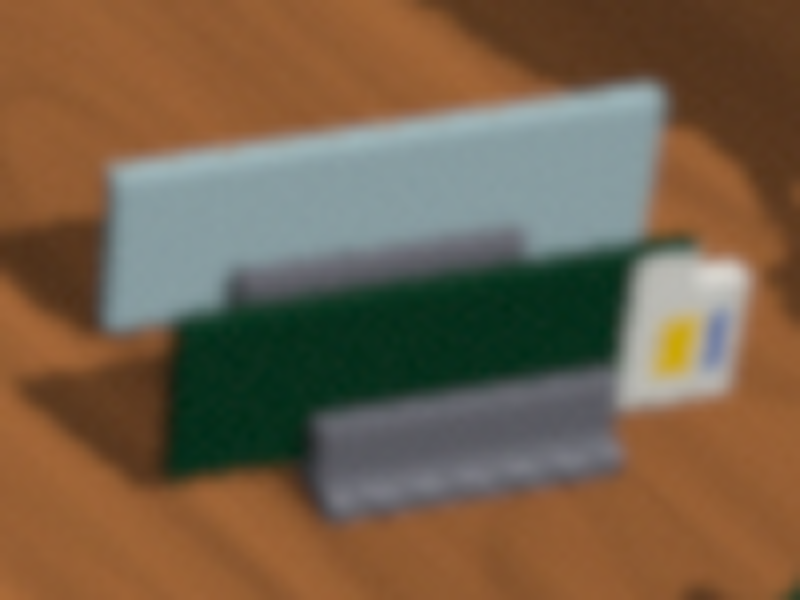

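View pics/c.png

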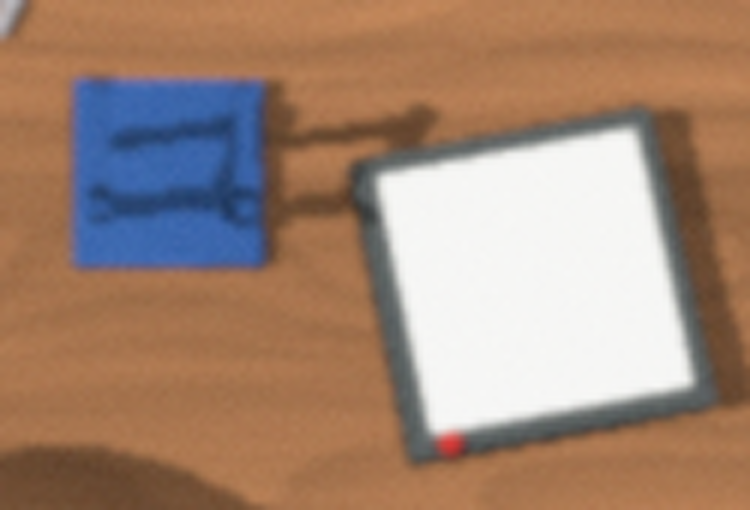

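View pics/d.png

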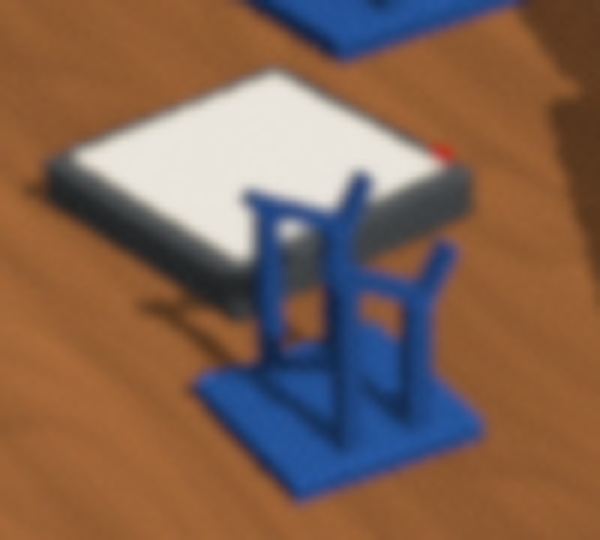

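Run:
```python
from h import *
t=load("top0");s=load("scene0")
f=lambda p,z:np.round(onz(t,*p,z)*1000,1)
# light box lit square via mask
im=t["frame"]
def quad(c,m):
    cs,_=cv2.findContours(m.astype(np.uint8),cv2.RETR_EXTERNAL,cv2.CHAIN_APPROX_NONE); k=max(cs,key=cv2.contourArea)
    r=cv2.minAreaRect(k); return cv2.boxPoints(r),k
m=np.zeros(im.shape[:2],bool);m[195:270,325:395]=(im.min(2)>190)[195:270,325:395]
b,k=quad(t,m); W=np.array([onz(t,*p,.03) for p in b]);print("lit",np.round(W*1000),W.mean(0),np.linalg.norm(np.diff(W,axis=0),axis=1))
hsv=cv2.cvtColor(im,cv2.COLOR_BGR2HSV)
blue=(hsv[...,0]>100)&(hsv[...,0]<125)&(hsv[...,1]>110)
for n,(u0,v0,u1,v1) in {"small":(275,190,325,240),"big":(385,250,470,330)}.items():
    m=np.zeros_like(blue);m[v0:v1,u0:u1]=blue[v0:v1,u0:u1]
    b,k=quad(t,m);W=np.array([onz(t,*p,.012) for p in b]);print(n,np.round(b,1).tolist(),np.round(W*1000),W.mean(0),np.linalg.norm(np.diff(W,axis=0),axis=1))
# plates: top edges masks bright
for n,pts in {"green":[(160+217/7,190+93/7),(160+243/7,190+108/7),(160+118/7,190+420/7),(160+92/7,190+420/7)],"cover":[(160+345/7,190+140/7),(160+368/7,190+145/7),(160+242/7,190+520/7),(160+213/7,190+512/7)]}.items():
    print(n,[f((u-.5,v-.5),.066).tolist() for u,v in pts])
```

```text
lit [[ 512. -167.   30.]
 [ 539. -304.   30.]
 [ 402. -324.   30.]
 [ 376. -189.   30.]] [ 0.45735905 -0.24606997  0.03      ] [0.13989438 0.13781605 0.13735509]
small [[283.0, 199.0], [313.0, 199.0], [313.0, 228.0], [283.0, 228.0]] [[ 565.  -14.   12.]
 [ 564. -108.   12.]
 [ 471. -107.   12.]
 [ 472.  -13.   12.]] [ 0.51775847 -0.06042223  0.012     ] [0.0947805  0.09295821 0.09362975]
big [[397.6000061035156, 270.29998779296875], [454.79998779296875, 264.5], [459.6000061035156, 310.6000061035156], [402.3999938964844, 316.5]] [[ 338. -364.   12.]
 [ 355. -540.   12.]
 [ 216. -544.   12.]
 [ 199. -370.   12.]] [ 0.27673192 -0.45458221  0.012     ] [0.17748676 0.13905269 0.17415882]
green [[541.9, 268.4, 66.0], [535.1, 256.8, 66.0], [398.9, 306.1, 66.0], [399.0, 317.2, 66.0]]
cover [[520.6, 212.1, 66.0], [518.3, 202.1, 66.0], [355.9, 251.8, 66.0], [359.4, 264.2, 66.0]]
```

Run:
```python
from h import *
t=load("top0");s=load("scene0")
crop(t,168,198,32,64,12,"pics/a2.png");crop(t,275,192,50,50,12,"pics/r2.png")
```

```text
(no output)
```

View pics/a2.png

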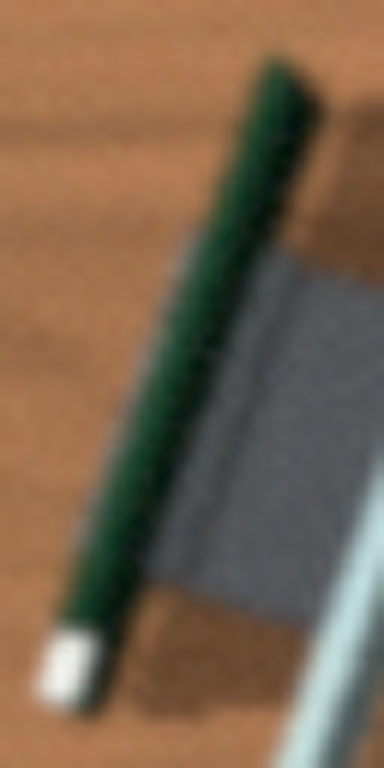

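View pics/r2.png

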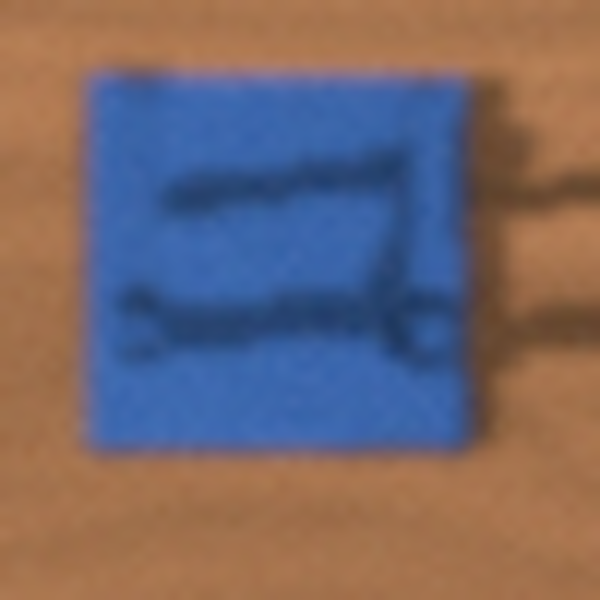

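```bash
python3 - <<'E'
from h import *
t=load("top0");s=load("scene0")
A=onz(t,168+280/12-.5,198+66/12-.5,.066);B=onz(t,168+84/12-.5,198+628/12-.5,.066)
L=np.linalg.norm(A-B);d=(B-A)/L;print("green",A,B,L,"yp",d,np.degrees(np.arctan2(d[1],d[0])))
C=A+d*.085;print("centre A",C,"from B",B-d*.069)
# cover
P=onz(t,160+357/7-.5,190+141/7-.5,.066);Q=onz(t,160+228/7-.5,190+516/7-.5,.066)
dc=(Q-P)/np.linalg.norm(Q-P);cc=(P+Q)/2;print("cover",np.linalg.norm(Q-P),dc,np.degrees(np.arctan2(dc[1],dc[0])),cc)
n=np.array([-d[1],d[0],0]);print("sep",(C-cc)@n,(C-cc)@d)
# predicted project to scene
yp=(d+dc);yp/=np.linalg.norm(yp);xp=np.cross(yp,[0,0,1])
for nm,c in(("g",C),("c",cc)):
  for y in(-.085,.085):
    for z in(.01,.066): print(nm,y,z,proj(s,[*(c+yp*y)[:2],z]).round(1),proj(t,[*(c+yp*y)[:2],z]).round(1))
b=onz(t,297.8,213.3,.012);g=b+[-.023,0,.073];print("base",b,"groove",g)
for y in(-.036,.036):
  for p in([0,y,0],[.045,y,.026],[-.011,y,.019]): print(p,proj(s,g+p).round(1),proj(t,g+p).round(1))
E
python3 - <<'E'
from h import *
s=load("scene0");crop(s,235,170,60,65,12,"pics/r3.png")
E
```

```text
green [0.54117424 0.26732878 0.066     ] [0.3979629  0.31156519 0.066     ] 0.14988777864848193 yp [-0.95545706  0.29513016  0.        ] 162.834657547912
centre A [0.45996039 0.29241485 0.066     ] from B [0.46388944 0.29120121 0.066     ]
cover 0.17022637243152305 [-0.95426099  0.29897487  0.        ] 162.60395835309822 [0.43886746 0.23233157 0.066     ]
sep -0.06363215206252427 -0.0024210012516467042
g -0.085 0.01 [330.4 288.6] [194.  206.9]
g -0.085 0.066 [331.9 269.7] [190.9 203. ]
g 0.085 0.01 [399.1 275.8] [176.1 258.4]
g 0.085 0.066 [402.6 257.1] [172.2 256.2]
c -0.085 0.01 [322.1 270.4] [212.9 213.4]
c -0.085 0.066 [323.3 251.9] [210.4 209.7]
c 0.085 0.01 [387.9 258.7] [195.3 265.1]
c 0.085 0.066 [390.9 240.5] [192.1 263.2]
base [ 0.51811966 -0.05980124  0.012     ] groove [ 0.49511966 -0.05980124  0.085     ]
[0, -0.036, 0] [265.6 185.2] [310.6 215.8]
[0.045, -0.036, 0.026] [251.1 181.4] [310.8 199.2]
[-0.011, -0.036, 0.019] [268.9 178.2] [311.  218.2]
[0, 0.036, 0] [279.4 196.9] [286.5 216. ]
[0.045, 0.036, 0.026] [264.6 193.2] [286.4 199.4]
[-0.011, 0.036, 0.019] [282.9 189.6] [286.6 218.4]
```

View pics/r3.png

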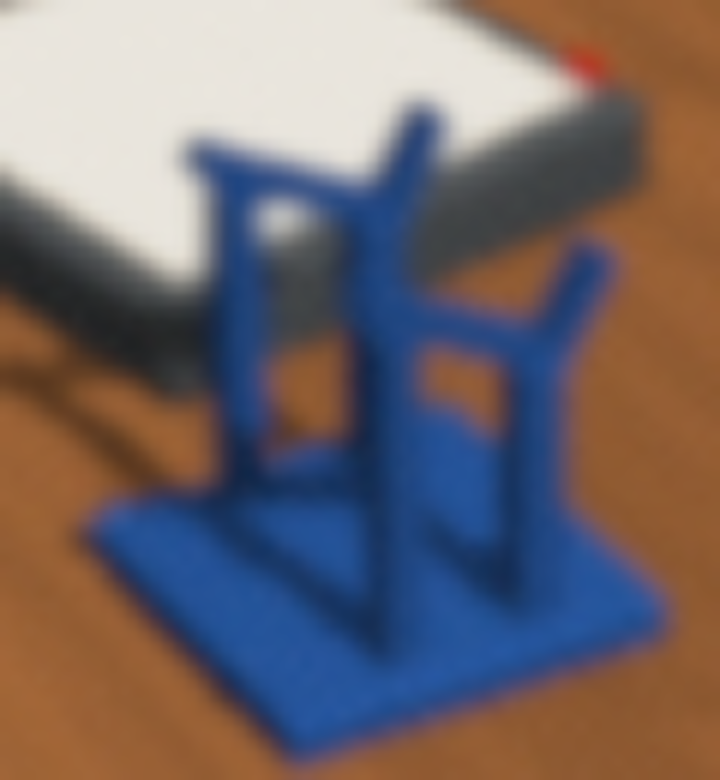

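Request:
step_arm --targets '[{"tx": -31.6, "ty": -15.4, "grip": 160}, {"tx": -31.6, "ty": -15.4, "grip": 160}, {"tx": -31.6, "ty": -15.4, "grip": 160}, {"tx": -31.6, "ty": -15.4, "grip": 160}, {"tx": -31.6, "ty": -15.4, "grip": 160}, {"tx": -31.6, "ty": -15.4, "grip": 160}, {"tx": -31.6, "ty": -15.4, "grip": 160}, {"tx": -31.6, "ty": -15.4, "grip": 160}, {"tx": -31.6, "ty": -15.4, "grip": 160}, {"tx": -31.6, "ty": -15.4, "grip": 160}, {"az": 0.122, "grip": 160}, {"az": 0.122, "grip": 160}, {"az": 0.122, "grip": 160}, {"az": 0.122, "grip": 160}, {"az": 0.122, "grip": 160}, {"az": 0.122, "grip": 160}, {"az": 0.122, "grip": 160}, {"az": 0.122, "grip": 160}, {"az": 0.122, "grip": 160}, {"az": 0.122, "grip": 160}]' --squeeze 30

```text
schema error: expected keys tx, ty, tz, ax, ay, az, grip
```

Request:
step_arm --targets '[{"az": 0.122, "grip": 160}, {"az": 0.122, "grip": 160}, {"az": 0.122, "grip": 160}, {"az": 0.122, "grip": 160}, {"az": 0.122, "grip": 160}, {"az": 0.122, "grip": 160}, {"az": 0.122, "grip": 160}, {"az": 0.122, "grip": 160}, {"az": 0.122, "grip": 160}, {"az": 0.122, "grip": 160}, {"az": 0.122, "grip": 160}, {"az": 0.122, "grip": 160}, {"az": 0.122, "grip": 160}, {"az": 0.122, "grip": 160}, {"az": 0.122, "grip": 160}, {"az": 0, "grip": 160}]'

```text
schema error: expected keys tx, ty, tz, ax, ay, az, grip
```

Run:
```python
from h import *
from plant import robot
st=robot.read_state();R=Ro.from_rotvec(st["orientation"]).as_matrix()
print(st["q"],st["tool_pos"],st["opening"]);print(R.round(4),np.degrees(np.arctan2(R[1,1],R[0,1])))
c=snap("top","1");crop(c,150,180,90,100,6,"pics/a3.png")
```

```text
[ 1.09257599e+00  1.31088432e-01  1.48917587e+00 -3.21819755e-05
  1.52301067e+00 -8.53804201e-02] [0.22941867 0.55382224 0.20698769] 0.09293995699463711
[[-9.238e-01  3.828e-01 -7.000e-04]
 [ 3.828e-01  9.238e-01 -1.500e-03]
 [ 1.000e-04 -1.700e-03 -1.000e+00]] 67.4920256635405
```

View pics/a3.png

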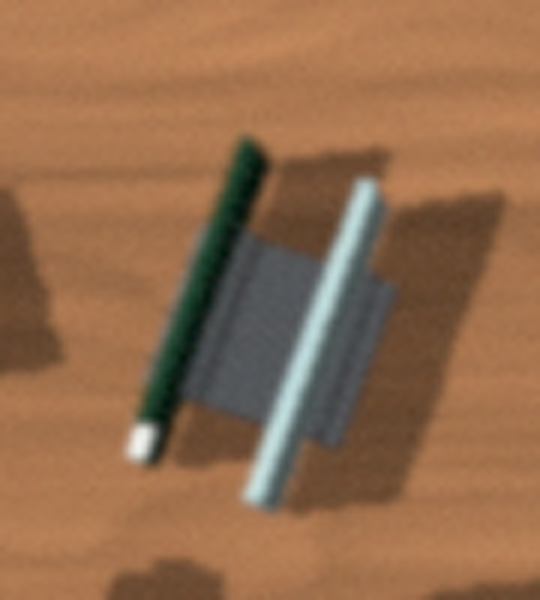

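Request:
step_arm --targets '[{"tx": -39.5, "ty": -19.2, "tz": 0, "ax": 0, "ay": 0, "az": 0, "grip": 160}, {"tx": -39.5, "ty": -19.2, "tz": 0, "ax": 0, "ay": 0, "az": 0, "grip": 160}, {"tx": -39.5, "ty": -19.2, "tz": 0, "ax": 0, "ay": 0, "az": 0, "grip": 160}, {"tx": -39.5, "ty": -19.2, "tz": 0, "ax": 0, "ay": 0, "az": 0, "grip": 160}, {"tx": -39.5, "ty": -19.2, "tz": 0, "ax": 0, "ay": 0, "az": 0, "grip": 160}, {"tx": -39.5, "ty": -19.2, "tz": 0, "ax": 0, "ay": 0, "az": 0, "grip": 160}, {"tx": -39.5, "ty": -19.2, "tz": 0, "ax": 0, "ay": 0, "az": 0, "grip": 160}, {"tx": -39.5, "ty": -19.2, "tz": 0, "ax": 0, "ay": 0, "az": 0, "grip": 160}, {"tx": 0, "ty": 0, "tz": 0, "ax": 0, "ay": 0, "az": 0.145, "grip": 160}, {"tx": 0, "ty": 0, "tz": 0, "ax": 0, "ay": 0, "az": 0.145, "grip": 160}, {"tx": 0, "ty": 0, "tz": 0, "ax": 0, "ay": 0, "az": 0.145, "grip": 160}, {"tx": 0, "ty": 0, "tz": 0, "ax": 0, "ay": 0, "az": 0.145, "grip": 160}, {"tx": 0, "ty": 0, "tz": 0, "ax": 0, "ay": 0, "az": 0.145, "grip": 160}, {"tx": 0, "ty": 0, "tz": 0, "ax": 0, "ay": 0, "az": 0.145, "grip": 160}, {"tx": 0, "ty": 0, "tz": 0, "ax": 0, "ay": 0, "az": 0.145, "grip": 160}, {"tx": 0, "ty": 0, "tz": 0, "ax": 0, "ay": 0, "az": 0.145, "grip": 160}, {"tx": 0, "ty": 0, "tz": 0, "ax": 0, "ay": 0, "az": 0.145, "grip": 160}]' --squeeze 30

```text
t: 1.85
tool_pos: [0.4626, 0.2913, 0.2076]
orientation: [-2.364, -2.069, 0.001]
force: [-0.1, -0.1, 0.9]
opening: 0.0344
```

```bash
cat >> h.py <<'E'
def st(log=True):
    from plant import robot
    s=robot.read_state();R=Ro.from_rotvec(s["orientation"]).as_matrix()
    print("t",round(s["t"],2),"q",s["q"].round(3),"p",s["tool_pos"].round(4),"F",np.round(s["force"],1),"op",round(s["opening"],4));print(R.round(3))
    import os
    L=pickle.load(open("log.pkl","rb")) if os.path.exists("log.pkl") else []
    L.append((s["q"],s["tool_pos"],R));pickle.dump(L,open("log.pkl","wb"))
    return s,R
E
python3 -c "
from h import *
st()"
```

```text
t 1.85 q [ 0.468 -0.013  1.638  0.     1.517  0.601] p [0.4626 0.2913 0.2076] F [-0.1 -0.1  0.9] op 0.0344
[[ 0.133  0.991 -0.001]
 [ 0.991 -0.133 -0.   ]
 [-0.    -0.001 -1.   ]]
```

Request:
step_arm --targets '[{"tx": 0, "ty": 0, "tz": 0, "ax": 0, "ay": 0, "az": 0.145, "grip": 160}, {"tx": 0, "ty": 0, "tz": 0, "ax": 0, "ay": 0, "az": 0.145, "grip": 160}, {"tx": 0, "ty": 0, "tz": 0, "ax": 0, "ay": 0, "az": 0.145, "grip": 160}, {"tx": 0, "ty": 0, "tz": 0, "ax": 0, "ay": 0, "az": 0.145, "grip": 160}, {"tx": 0, "ty": 0, "tz": 0, "ax": 0, "ay": 0, "az": 0.145, "grip": 160}, {"tx": 0, "ty": 0, "tz": 0, "ax": 0, "ay": 0, "az": 0.145, "grip": 160}, {"tx": 0, "ty": 0, "tz": 0, "ax": 0, "ay": 0, "az": 0.145, "grip": 160}, {"tx": 0, "ty": 0, "tz": 0, "ax": 0, "ay": 0, "az": 0.145, "grip": 160}, {"tx": 0, "ty": 0, "tz": 20, "ax": 0, "ay": 0, "az": 0.145, "grip": 160}, {"tx": 0, "ty": 0, "tz": 20, "ax": 0, "ay": 0, "az": 0.145, "grip": 160}, {"tx": 0, "ty": 0, "tz": 20, "ax": 0, "ay": 0, "az": 0.145, "grip": 160}, {"tx": 0, "ty": 0, "tz": 20, "ax": 0, "ay": 0, "az": 0.145, "grip": 160}, {"tx": 0, "ty": 0, "tz": 0, "ax": 0, "ay": 0, "az": 0, "grip": 160}, {"tx": 0, "ty": 0, "tz": 0, "ax": 0, "ay": 0, "az": 0, "grip": 160}]'

```text
t: 3.25
tool_pos: [0.4625, 0.2913, 0.1279]
orientation: [3.108, -0.457, -0.001]
force: [-0.1, -0.6, 0.8]
opening: 0.0347
```

Run:
```python
from h import *
st()
c=snap("scene","2");crop(c,290,190,130,110,6,"pics/b2.png")
c=snap("top","2");crop(c,150,180,90,100,6,"pics/b3.png")
```

```text
t 3.25 q [ 0.468  0.04   1.732 -0.     1.371  2.331] p [0.4625 0.2913 0.1279] F [-0.1 -0.6  0.8] op 0.0347
[[ 0.958 -0.288 -0.001]
 [-0.288 -0.958 -0.001]
 [-0.001  0.001 -1.   ]]
```

View pics/b2.png

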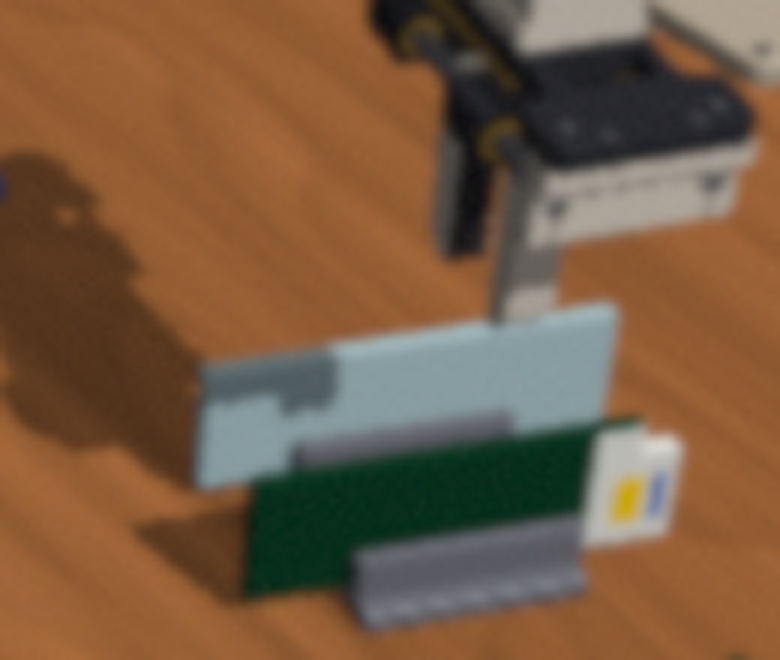

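View pics/b3.png

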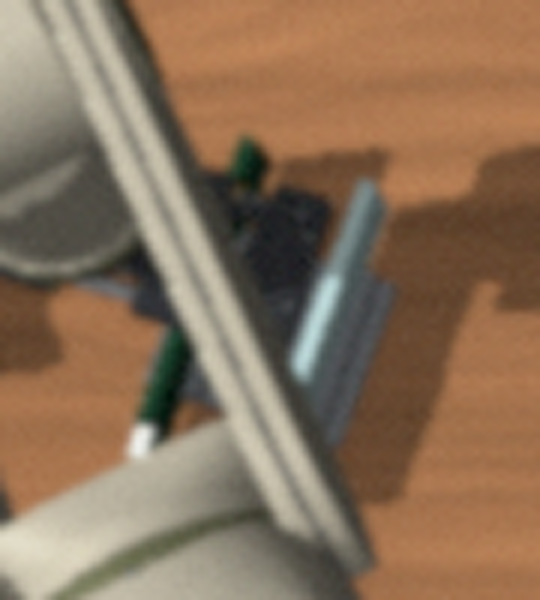

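Request:
step_arm --targets '[{"tx": 0, "ty": 0, "tz": 20, "ax": 0, "ay": 0, "az": 0.008, "grip": 160}, {"tx": 0, "ty": 0, "tz": 20, "ax": 0, "ay": 0, "az": 0, "grip": 160}, {"tx": 0, "ty": 0, "tz": 20, "ax": 0, "ay": 0, "az": 0, "grip": 160}, {"tx": 0, "ty": 0, "tz": 17, "ax": 0, "ay": 0, "az": 0, "grip": 160}, {"tx": 0, "ty": 0, "tz": 0, "ax": 0, "ay": 0, "az": 0, "grip": 160}]'

```text
t: 3.85
tool_pos: [0.4618, 0.2909, 0.0496]
orientation: [3.104, -0.473, -0.003]
force: [-0.2, -0.0, -0.6]
opening: 0.0346
```

Run:
```python
from h import *
st()
c=snap("scene","3");crop(c,290,190,130,110,6,"pics/b4.png")
```

```text
t 3.85 q [0.468 0.123 1.796 0.    1.225 2.341] p [0.4618 0.2909 0.0496] F [-0.2 -0.  -0.6] op 0.0346
[[ 0.955 -0.298 -0.002]
 [-0.298 -0.955 -0.001]
 [-0.002  0.002 -1.   ]]
```

View pics/b4.png

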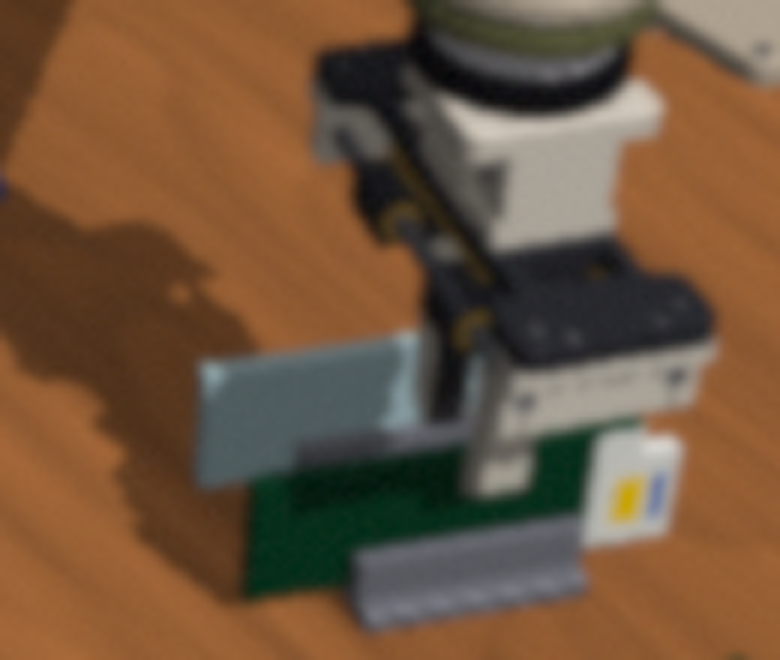

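Request:
step_arm --targets '[{"tx": 0, "ty": 0, "tz": 0, "ax": 0, "ay": 0, "az": 0, "grip": 255}, {"tx": 0, "ty": 0, "tz": 0, "ax": 0, "ay": 0, "az": 0, "grip": 255}, {"tx": 0, "ty": 0, "tz": 0, "ax": 0, "ay": 0, "az": 0, "grip": 255}, {"tx": 0, "ty": 0, "tz": 0, "ax": 0, "ay": 0, "az": 0, "grip": 255}, {"tx": 0, "ty": 0, "tz": 0, "ax": 0, "ay": 0, "az": 0, "grip": 255}]' --squeeze 40

```text
t: 4.4
tool_pos: [0.4633, 0.2918, 0.0518]
orientation: [-3.104, 0.476, -0.002]
force: [-0.6, -0.2, 4.9]
opening: 0.0074
```

Request:
step_arm --targets '[{"tx": 0, "ty": 0, "tz": -15, "ax": 0, "ay": 0, "az": 0, "grip": 255}, {"tx": 0, "ty": 0, "tz": -25, "ax": 0, "ay": 0, "az": 0, "grip": 255}, {"tx": 0, "ty": 0, "tz": -30, "ax": 0, "ay": 0, "az": 0, "grip": 255}, {"tx": 0, "ty": 0, "tz": -30, "ax": 0, "ay": 0, "az": 0, "grip": 255}, {"tx": 0, "ty": 0, "tz": -40, "ax": 0, "ay": 0, "az": 0, "grip": 255}, {"tx": 0, "ty": 0, "tz": -40, "ax": 0, "ay": 0, "az": 0, "grip": 255}, {"tx": 0, "ty": 0, "tz": 0, "ax": 0, "ay": 0, "az": 0, "grip": 255}]'

```text
t: 5.1
tool_pos: [0.4657, 0.2929, 0.2392]
orientation: [-3.099, 0.475, -0.014]
force: [0.4, -0.1, -0.0]
opening: 0.0069
```

Run:
```python
from h import *
st()
c=snap("scene","4");crop(c,290,130,140,150,5,"pics/b5.png")
```

```text
t 5.1 q [ 0.468 -0.028  1.595 -0.     1.563  2.343] p [0.4657 0.2929 0.2392] F [ 0.4 -0.1 -0. ] op 0.0069
[[ 0.954 -0.299  0.01 ]
 [-0.299 -0.954  0.005]
 [ 0.008 -0.008 -1.   ]]
```

View pics/b5.png

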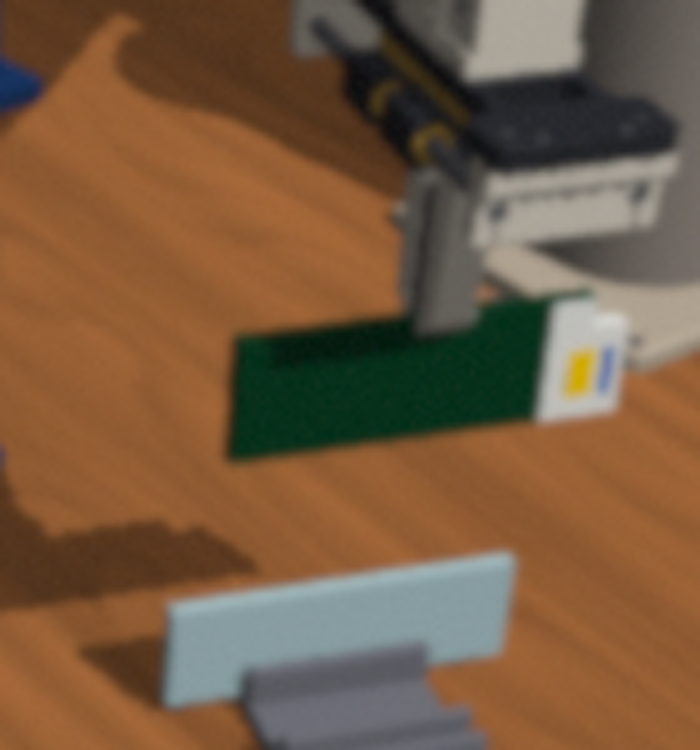

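Run:
```python
from h import *
s,R=st();c=load("scene4");p=s["tool_pos"];n=R[:,1];p0=p-n*.004
for nm,(u,v) in dict(plainTop=(236,338),plainBot=(230,460),bandBot=(536,424),frBot=(617,413),finger=(443,332)).items():
    o,d=ray(c,290+u/5-.5+.1,130+v/5-.5+.1);X=o+d*((p0-o)@n)/(d@n);print(nm,(R.T@(X-p)*1000).round(1))
```

```text
t 5.15 q [ 0.468 -0.026  1.6   -0.     1.561  2.343] p [0.4646 0.2923 0.2357] F [-0.1 -0.4 -1.4] op 0.0073
[[ 0.954 -0.299  0.007]
 [-0.299 -0.954  0.003]
 [ 0.005 -0.005 -1.   ]]
plainTop [ 85.  -4. -21.]
plainBot [83.1 -4.  37.3]
bandBot [-53.2  -4.   42.2]
frBot [-90.8  -4.   42.8]
finger [ -4.2  -4.  -10.3]
```

Request:
step_arm --targets '[{"tx": 0, "ty": 0, "tz": -5, "ax": 0, "ay": 0, "az": -0.144, "grip": 255}, {"tx": 0, "ty": 0, "tz": -5, "ax": 0, "ay": 0, "az": -0.144, "grip": 255}, {"tx": 0, "ty": 0, "tz": -5, "ax": 0, "ay": 0, "az": -0.144, "grip": 255}, {"tx": 0, "ty": 0, "tz": 0, "ax": 0, "ay": 0, "az": -0.144, "grip": 255}, {"tx": 0, "ty": 0, "tz": 0, "ax": 0, "ay": 0, "az": -0.144, "grip": 255}, {"tx": 0, "ty": 0, "tz": 0, "ax": 0, "ay": 0, "az": -0.144, "grip": 255}, {"tx": 0, "ty": 0, "tz": 0, "ax": 0, "ay": 0, "az": -0.144, "grip": 255}, {"tx": 0, "ty": 0, "tz": 0, "ax": 0, "ay": 0, "az": -0.144, "grip": 255}, {"tx": 0, "ty": 0, "tz": 0, "ax": 0, "ay": 0, "az": -0.144, "grip": 255}, {"tx": 0, "ty": 0, "tz": 0, "ax": 0, "ay": 0, "az": -0.144, "grip": 255}, {"tx": 0, "ty": 0, "tz": 0, "ax": 0, "ay": 0, "az": -0.144, "grip": 255}, {"tx": 0, "ty": 0, "tz": 0, "ax": 0, "ay": 0, "az": -0.144, "grip": 255}, {"tx": 0, "ty": 0, "tz": 0, "ax": 0, "ay": 0, "az": -0.144, "grip": 255}, {"tx": 0, "ty": 0, "tz": 0, "ax": 0, "ay": 0, "az": 0, "grip": 255}]'

```text
t: 6.55
tool_pos: [0.4619, 0.291, 0.2444]
orientation: [-2.221, -2.22, 0.004]
force: [-0.1, -0.2, -1.5]
opening: 0.0068
```

Request:
step_arm --targets '[{"tx": -34.8, "ty": 5.2, "tz": 0, "ax": 0, "ay": 0, "az": 0, "grip": 255}, {"tx": -34.8, "ty": 5.2, "tz": 0, "ax": 0, "ay": 0, "az": 0, "grip": 255}, {"tx": -34.8, "ty": 5.2, "tz": 0, "ax": 0, "ay": 0, "az": 0, "grip": 255}, {"tx": -34.8, "ty": 5.2, "tz": 0, "ax": 0, "ay": 0, "az": 0, "grip": 255}, {"tx": -34.8, "ty": 5.2, "tz": 0, "ax": 0, "ay": 0, "az": 0, "grip": 255}, {"tx": -34.8, "ty": 5.2, "tz": 0, "ax": 0, "ay": 0, "az": 0, "grip": 255}, {"tx": -34.8, "ty": 5.2, "tz": 0, "ax": 0, "ay": 0, "az": 0, "grip": 255}, {"tx": -34.8, "ty": 5.2, "tz": 0, "ax": 0, "ay": 0, "az": 0, "grip": 255}, {"tx": -34.8, "ty": 5.2, "tz": 0, "ax": 0, "ay": 0, "az": 0, "grip": 255}, {"tx": -34.8, "ty": 5.2, "tz": 0, "ax": 0, "ay": 0, "az": 0, "grip": 255}, {"tx": 0, "ty": 0, "tz": 0, "ax": 0.144, "ay": 0, "az": 0, "grip": 255}, {"tx": 0, "ty": 0, "tz": 0, "ax": 0.144, "ay": 0, "az": 0, "grip": 255}, {"tx": 0, "ty": 0, "tz": 0, "ax": 0.144, "ay": 0, "az": 0, "grip": 255}, {"tx": 0, "ty": 0, "tz": 0, "ax": 0.144, "ay": 0, "az": 0, "grip": 255}, {"tx": 0, "ty": 0, "tz": 0, "ax": 0, "ay": 0, "az": 0, "grip": 255}, {"tx": 0, "ty": 0, "tz": 0, "ax": 0, "ay": 0, "az": 0, "grip": 255}]'

```text
t: 8.15
tool_pos: [0.5134, -0.0565, 0.2424]
orientation: [-1.896, -1.886, 0.564]
force: [-1.0, 0.6, -0.4]
opening: 0.007
```

Run:
```python
from h import *
st()
c=snap("scene","5");crop(c,200,90,140,150,5,"pics/b6.png")
c=snap("top","5");crop(c,230,130,140,140,5,"pics/b7.png")
```

```text
t 8.15 q [-0.149  0.495  1.102 -0.093  2.119 -0.169] p [ 0.5134 -0.0565  0.2424] F [-1.   0.6 -0.4] op 0.007
[[ 0.005  0.836 -0.549]
 [ 1.    -0.005  0.002]
 [-0.001 -0.549 -0.836]]
```

View pics/b6.png

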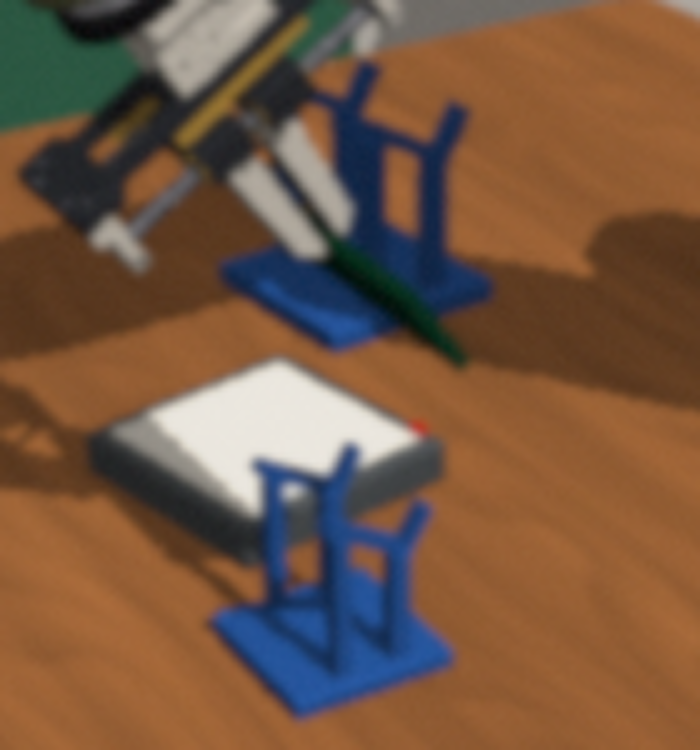

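View pics/b7.png

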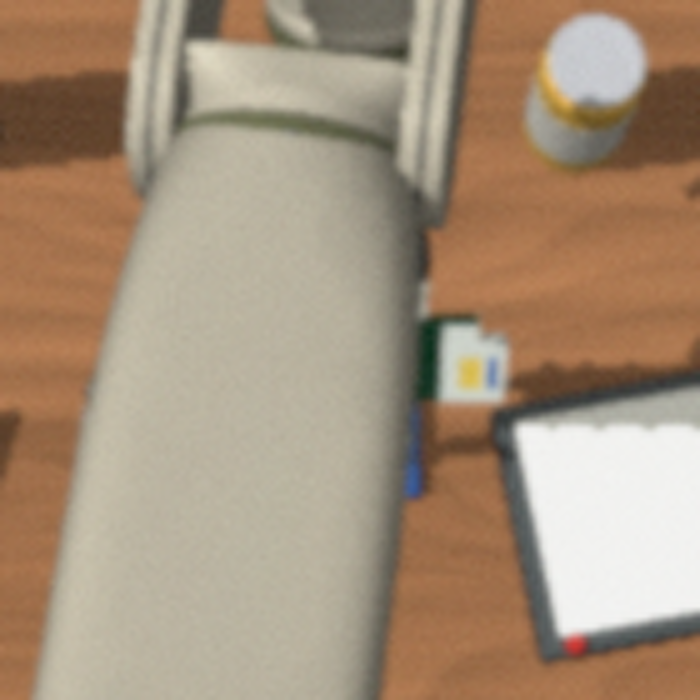

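Request:
step_arm --targets '[{"tx": 0.5, "ty": 12.4, "tz": 17.5, "ax": 0, "ay": 0, "az": 0, "grip": 255}, {"tx": 0, "ty": 12.4, "tz": 17.5, "ax": 0, "ay": 0, "az": 0, "grip": 255}, {"tx": 0, "ty": 12.4, "tz": 17.5, "ax": 0, "ay": 0, "az": 0, "grip": 255}, {"tx": 0, "ty": 12.4, "tz": 17.5, "ax": 0, "ay": 0, "az": 0, "grip": 255}, {"tx": 0, "ty": 12.4, "tz": 17.5, "ax": 0, "ay": 0, "az": 0, "grip": 255}, {"tx": 0, "ty": 0, "tz": 0, "ax": 0, "ay": 0, "az": 0, "grip": 255}, {"tx": 0, "ty": 0, "tz": 0, "ax": 0, "ay": 0, "az": 0, "grip": 255}]'

```text
t: 8.95
tool_pos: [0.5187, -0.0564, 0.1422]
orientation: [-1.902, -1.894, 0.557]
force: [-0.2, -0.0, -1.1]
opening: 0.0069
```

Run:
```python
from h import *
s,R=st()
c=snap("scene","6");crop(c,220,150,90,90,7,"pics/b8.png")
o=s["tool_pos"]+R@[-.004,0,.041];print("plate origin",o)
for y in(-.085,.085): print(proj(c,o+R@[-y,0,0]))
```

```text
t 8.95 q [-0.148  0.56   1.195 -0.085  1.951 -0.153] p [ 0.5187 -0.0564  0.1422] F [-0.2 -0.  -1.1] op 0.0069
[[ 0.004  0.842 -0.54 ]
 [ 1.    -0.004  0.001]
 [-0.001 -0.54  -0.842]]
plate origin [ 0.49650331 -0.06033762  0.10773726]
[288.8806914  198.05344079]
[256.18567009 170.70926963]
```

View pics/b8.png

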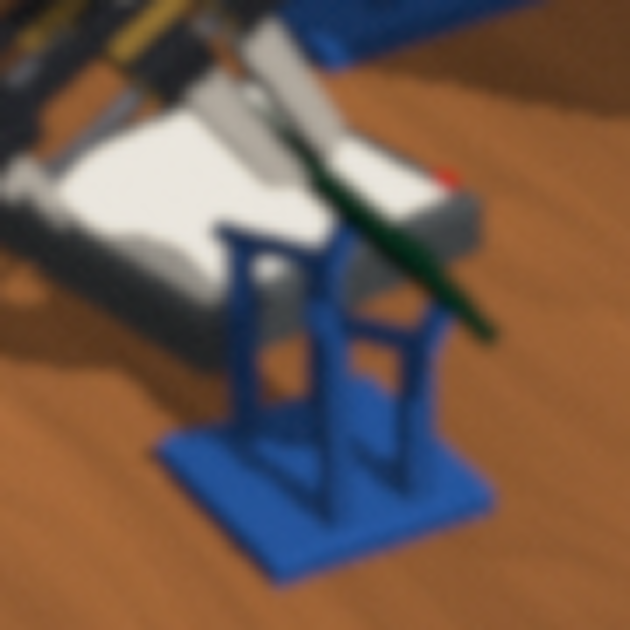

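Request:
step_arm --targets '[{"tx": 0, "ty": 2.7, "tz": 4.2, "ax": 0, "ay": 0, "az": 0, "grip": 255}, {"tx": 0, "ty": 2.7, "tz": 4.2, "ax": 0, "ay": 0, "az": 0, "grip": 255}, {"tx": 0, "ty": 2.7, "tz": 4.2, "ax": 0, "ay": 0, "az": 0, "grip": 255}, {"tx": 0, "ty": 0, "tz": 0, "ax": 0, "ay": 0, "az": 0, "grip": 255}]'

```text
t: 9.4
tool_pos: [0.5189, -0.0562, 0.1241]
orientation: [-1.898, -1.893, 0.559]
force: [2.3, 0.6, 2.6]
opening: 0.0069
```

Request:
step_arm --targets '[{"tx": 0, "ty": 1.1, "tz": 1.7, "ax": 0, "ay": 0, "az": 0, "grip": 255}, {"tx": 0, "ty": 0, "tz": 0, "ax": 0, "ay": 0, "az": 0, "grip": 255}]'

```text
t: 9.6
tool_pos: [0.5198, -0.0563, 0.1232]
orientation: [-1.9, -1.894, 0.557]
force: [6.0, 0.6, 9.5]
opening: 0.0069
```

Request:
step_arm --targets '[{"tx": 0, "ty": 1.1, "tz": 1.7, "ax": 0, "ay": 0, "az": 0, "grip": 255}, {"tx": 0, "ty": 0, "tz": 0, "ax": 0, "ay": 0, "az": 0, "grip": 255}]'

```text
t: 9.8
tool_pos: [0.5207, -0.0563, 0.1222]
orientation: [-1.901, -1.896, 0.555]
force: [9.5, 1.6, 14.2]
opening: 0.0068
```

Request:
step_arm --targets '[{"tx": 0, "ty": 0, "tz": 0, "ax": 0, "ay": 0, "az": 0, "grip": 0}, {"tx": 0, "ty": 0, "tz": 0, "ax": 0, "ay": 0, "az": 0, "grip": 0}, {"tx": 0, "ty": 0, "tz": 0, "ax": 0, "ay": 0, "az": 0, "grip": 0}, {"tx": 0, "ty": 0, "tz": 0, "ax": 0, "ay": 0, "az": 0, "grip": 0}, {"tx": 0, "ty": 0, "tz": 0, "ax": 0, "ay": 0, "az": 0, "grip": 0}, {"tx": 0, "ty": 0, "tz": 0, "ax": 0, "ay": 0, "az": 0, "grip": 0}, {"tx": 0, "ty": 0, "tz": 0, "ax": 0, "ay": 0, "az": 0, "grip": 0}, {"tx": 0, "ty": 0, "tz": 0, "ax": 0, "ay": 0, "az": 0, "grip": 0}]'

```text
t: 10.6
tool_pos: [0.518, -0.0562, 0.1198]
orientation: [-1.897, -1.891, 0.56]
force: [-0.0, 0.2, -1.3]
opening: 0.0662
```

Run:
```python
from h import *
s,R=st()
c=snap("scene","7");crop(c,220,150,90,90,7,"pics/b9.png")
```

```text
t 10.6 q [-0.148  0.583  1.208 -0.084  1.921 -0.151] p [ 0.518  -0.0562  0.1198] F [-0.   0.2 -1.3] op 0.0662
[[ 0.003  0.839 -0.545]
 [ 1.    -0.002  0.002]
 [-0.    -0.545 -0.839]]
```

View pics/b9.png

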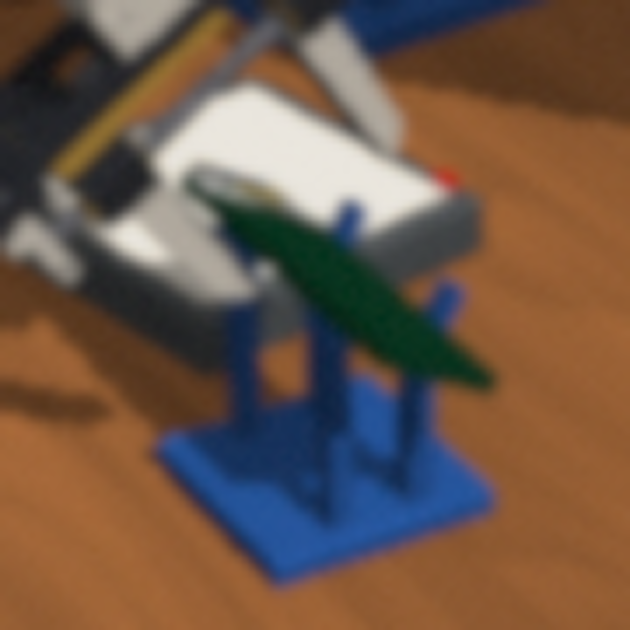

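Request:
step_arm --targets '[{"tx": 0, "ty": 0, "tz": 0, "ax": 0, "ay": 0, "az": 0, "grip": 0}, {"tx": 0, "ty": 0, "tz": 0, "ax": 0, "ay": 0, "az": 0, "grip": 0}, {"tx": 0, "ty": 0, "tz": 0, "ax": 0, "ay": 0, "az": 0, "grip": 0}, {"tx": 0, "ty": 0, "tz": -15, "ax": 0, "ay": 0, "az": 0, "grip": 0}, {"tx": 0, "ty": 0, "tz": -30, "ax": 0, "ay": 0, "az": 0, "grip": 0}, {"tx": 0, "ty": 0, "tz": -35, "ax": 0, "ay": 0, "az": 0, "grip": 0}, {"tx": 0, "ty": 0, "tz": -35, "ax": 0, "ay": 0, "az": 0, "grip": 0}, {"tx": 0, "ty": 0, "tz": -35, "ax": 0, "ay": 0, "az": 0, "grip": 0}, {"tx": 0, "ty": 0, "tz": 0, "ax": 0, "ay": 0, "az": 0, "grip": 0}]'

```text
t: 11.55
tool_pos: [0.6026, -0.0566, 0.2499]
orientation: [-1.902, -1.896, 0.555]
force: [-0.5, -1.0, 1.2]
opening: 0.0932
```

Run:
```python
from h import *
s,R=st()
c=snap("scene","8");crop(c,220,150,90,90,7,"pics/b10.png")
c=snap("top","8");crop(c,250,170,110,90,7,"pics/b11.png")
```

```text
t 11.55 q [-0.133  0.763  0.711 -0.09   2.23  -0.164] p [ 0.6026 -0.0566  0.2499] F [-0.5 -1.   1.2] op 0.0932
[[ 0.003  0.843 -0.538]
 [ 1.    -0.003  0.001]
 [-0.001 -0.538 -0.843]]
```

View pics/b10.png

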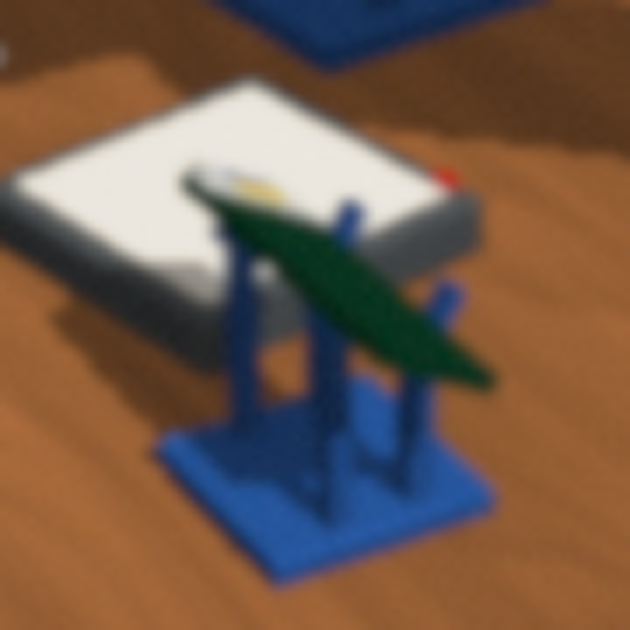

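View pics/b11.png

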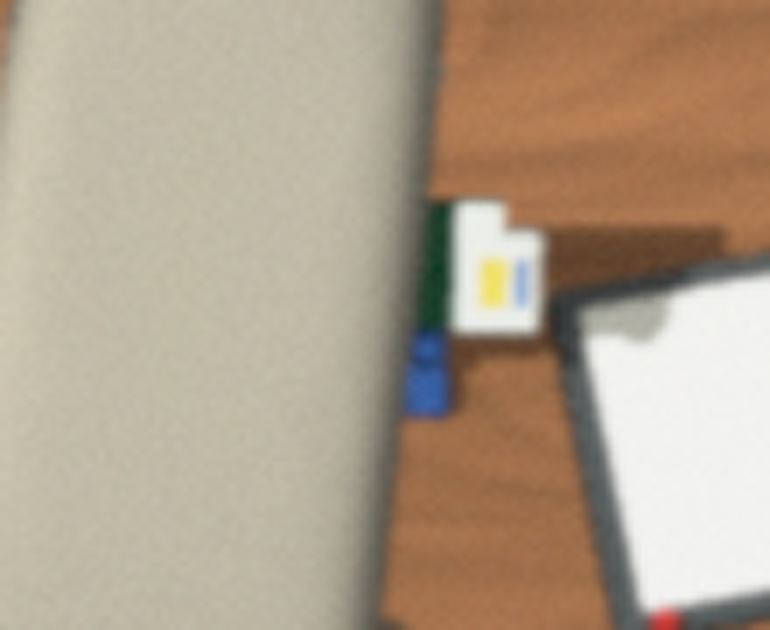

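```bash
cat > kin.py <<'E'
from h import *
from scipy.optimize import least_squares
def Ry(a):return Ro.from_euler('y',a).as_matrix()
def Rz(a):return Ro.from_euler('z',a).as_matrix()
Q0=np.array([1.0926,.1311,1.4893,0,1.523,-.0854])
def fk(q,P):
    a1,d,H,L1,a3,L2,L3=P
    R=Rz(q[0]);p=R@[a1,d,H]
    R=R@Ry(q[1]);p=p+R@[0,0,L1]
    R=R@Ry(q[2]);p=p+R@[a3,0,L2]
    R=R@Rz(q[3])@Ry(q[4]);R=R@Rz(q[5]);p=p+R@[0,0,L3]
    # tool rotation constant applied by caller
    return p,R
def fit():
    L=pickle.load(open("log.pkl","rb"))
    L=L+[(Q0,np.array([.2294,.5538,.2070]),None)]
    def res(P): return np.concatenate([fk(q,P)[0]-p for q,p,_ in L])
    best=None
    for x0 in([0,0,.35,.4,0,.4,.2],[0.05,-.05,.3,.45,0.03,.4,.25],[0,.05,.2,.5,0,.45,.3]):
        r=least_squares(res,x0)
        if best is None or r.cost<best.cost: best=r
    return best,L
if __name__=="__main__":
    r,L=fit();print(r.x.round(4),np.abs(r.fun).max())
    for q,p,R in L[:-1][::3]: print((fk(q,r.x)[1].T@R).round(3).tolist())
    J=r.jac;print(np.linalg.svd(J)[1])
E
python3 kin.py
```

```text
[-0.      0.0512  0.3181  0.3691  0.0616  0.5534  0.3882] 7.694276516959087e-05
[[0.0, -1.0, 0.0], [1.0, 0.0, 0.0], [-0.0, 0.0, 1.0]]
[[0.0, -1.0, 0.0], [1.0, 0.0, -0.0], [0.0, 0.0, 1.0]]
[[0.0, -1.0, -0.0], [1.0, 0.0, 0.0], [-0.0, -0.0, 1.0]]
[6.24636049 4.46371975 3.16330515 0.92549369 0.2915512  0.27065369
 0.19207567]
```

```bash
cat > ik.py <<'E'
from kin import *
r,_=fit();P=r.x;M=np.array([[0,-1,0],[1,0,0],[0,0,1.]])
lo=np.array([-2.96,-.89,.02,-1.34,0,-2.66])+.03;hi=np.array([2.96,2.26,2.5,4.48,2.73,2.66])-.03
def F(q):
    p,R=fk(q,P);return p,R@M
def ik(p,R,seeds):
    out=[]
    for s in seeds:
        f=lambda q:np.concatenate([(F(q)[0]-p)*3,Ro.from_matrix(R.T@F(q)[1]).as_rotvec()])
        k=least_squares(f,np.clip(s,lo+1e-3,hi-1e-3),bounds=(lo,hi),max_nfev=60)
        if k.cost<1e-7 and not any(np.abs(k.x-o).max()<.02 for o in out): out.append(k.x)
    return out
def pts(q):
    "shoulder, elbow, forearm end(wrist), flange"
    R=Rz(q[0]);a=R@P[:3];R=R@Ry(q[1]);b=a+R@[0,0,P[3]];R=R@Ry(q[2]);w=b+R@[P[4],0,P[5]];c=b+R@[P[4],0,0]
    return a,b,c,w
S=[np.array([q1,.5,1.3,q4,q5,q6]) for q1 in(-.5,.3) for q4 in(0,1.5,3.1,-1.2) for q5 in(.8,1.8) for q6 in(-1.5,0.,1.5)]
groove=np.array([.4951,-.0598,.085])
def Rest_plate(dy=0.):
    x=np.array([-.5,0,.866]);z=np.array([.866,0,.5]);y=np.array([0,-1.,0]);return groove+x*.004+[0,dy,0],np.stack([x,y,z],1)
def toolpose(Op,Rp,phi,yg,zg,sg):
    zt=Rp@[0,np.cos(phi),-np.sin(phi)];yt=sg*Rp[:,0];R=np.stack([np.cross(yt,zt),yt,zt],1)
    return Op+Rp@[0,yg,zg]+.005*zt,R
E
python3 - <<'E'
from ik import *
t=load("top0")
for n,(u,v,z) in dict(canTop=(348,141,.13),pipeTop=(215,145,.11),flange=(397,163,.018),wrench1=(268,185,0),wrench2=(287,146,0)).items(): print(n,onz(t,u,v,z).round(3))
t8=load("top8");print("frost end",onz(t8,250+543/7-.5,170+235/7-.5,.085+.004+.02),onz(t8,250+543/7-.5,170+330/7-.5,.092))
Op,Rp=Rest_plate()
for phi in np.radians([-10,0,15,30,45,60,75,90]):
  for sg in(1,-1):
    p,R=toolpose(Op,Rp,phi,-.065,.032,sg)
    for q in ik(p,R,S):
      a,b,c,w=pts(q); bz=min((p+R@[x,y,z])[2] for x in(-.0375,.0375) for y in(-.094,.094) for z in(-.07,))
      print(round(np.degrees(phi)),sg,q.round(2),"wrist",w.round(3),"elb",b.round(2),"bodymin",bz.round(3))
E
```

```text
canTop [ 0.714 -0.209  0.13 ]
pipeTop [0.711 0.192 0.11 ]
flange [ 0.679 -0.379  0.018]
wrench1 [0.614 0.034 0.   ]
wrench2 [ 0.745 -0.028  0.   ]
frost end [ 0.5285675  -0.14400917  0.109     ] [ 0.49099016 -0.14449484  0.092     ]
-10 -1 [ 0.61  0.93  1.53 -1.26  1.92 -0.13] wrist [0.463 0.383 0.071] elb [0.21 0.21 0.54] bodymin -0.001
0 -1 [ 0.56  0.94  1.41 -1.15  1.96 -0.19] wrist [0.521 0.388 0.104] elb [0.22 0.2  0.54] bodymin 0.004
15 -1 [ 0.48  0.96  1.25 -1.    2.03 -0.24] wrist [0.607 0.375 0.154] elb [0.24 0.19 0.53] bodymin 0.013
30 -1 [ 0.39  0.99  1.09 -0.84  2.12 -0.28] wrist [0.687 0.337 0.2  ] elb [0.27 0.16 0.52] bodymin 0.023
45 -1 [ 0.29  1.03  0.94 -0.68  2.2  -0.28] wrist [0.755 0.276 0.24 ] elb [0.29 0.14 0.51] bodymin 0.033
60 -1 [ 0.18  1.06  0.82 -0.5   2.28 -0.25] wrist [0.808 0.197 0.27 ] elb [0.31 0.11 0.5 ] bodymin 0.042
75 -1 [ 0.06  1.09  0.74 -0.29  2.35 -0.18] wrist [0.841 0.104 0.29 ] elb [0.32 0.07 0.49] bodymin 0.05
90 -1 [-0.05  1.1   0.72 -0.07  2.38 -0.08] wrist [0.853 0.005 0.296] elb [0.33 0.03 0.49] bodymin 0.056
```

Run:
```python
from ik import *
for deg in (45,60,75,90):
  phi=np.radians(deg)
  for ps in range(-180,180,15):
    a_=np.radians(ps);y=np.array([np.cos(a_),np.sin(a_),0]);x=np.array([0,0,1.]);z=np.cross(x,y);Rp=np.stack([x,y,z],1)
    Op=np.array([.457,-.246,.155])-Rp@[.004,.068,.021]
    p,R=toolpose(Op,Rp,phi,-.065,.032,-1)
    for q in ik(p,R,S[:24]):
      a,b,c,w=pts(q)
      print(deg,"psi",ps,"tooldir",round(np.degrees(np.arctan2(R[1,2],R[0,2]))),q.round(2),"tcp",p.round(3),"w",w.round(3),"elb",b.round(2))
```

```text
45 psi -105 tooldir -150 [ 0.02  1.27  0.71 -0.94  2.51 -0.83] tcp [ 0.498 -0.123  0.151] w [0.834 0.071 0.151] elb [0.35 0.06 0.43]
45 psi -90 tooldir -135 [ 0.14  1.05  1.09 -0.95  2.31 -0.75] tcp [ 0.464 -0.117  0.151] w [0.739 0.158 0.151] elb [0.31 0.1  0.5 ]
45 psi -75 tooldir -120 [ 0.26  0.86  1.42 -1.    2.13 -0.69] tcp [ 0.431 -0.119  0.151] w [0.625 0.217 0.151] elb [0.26 0.12 0.56]
45 psi -60 tooldir -105 [ 0.36  0.68  1.74 -1.08  1.97 -0.62] tcp [ 0.399 -0.13   0.151] w [0.499 0.245 0.151] elb [0.2  0.13 0.61]
45 psi -45 tooldir -90 [ 0.46  0.5   2.04 -1.19  1.82 -0.55] tcp [ 0.371 -0.149  0.151] w [0.371 0.239 0.151] elb [0.14 0.12 0.64]
45 psi 45 tooldir 0 [-1.81  0.33  2.31  1.36  1.68  0.48] tcp [ 0.36  -0.332  0.151] w [-0.028 -0.332  0.151] elb [ 0.02 -0.13  0.67]
45 psi 60 tooldir 15 [-1.66  0.52  2.01  1.28  1.77  0.59] tcp [ 0.386 -0.354  0.151] w [ 0.011 -0.455  0.151] elb [ 0.03 -0.19  0.64]
45 psi 75 tooldir 30 [-1.52  0.7   1.7   1.21  1.88  0.69] tcp [ 0.416 -0.369  0.151] w [ 0.08  -0.563  0.151] elb [ 0.06 -0.23  0.6 ]
45 psi 90 tooldir 45 [-1.38  0.88  1
[... 5044 characters left out ...]
 [ 0.06 -0.15  0.66]
90 psi 105 tooldir 15 [-1.45  0.57  1.92  1.46  1.65  0.65] tcp [ 0.486 -0.376  0.151] w [ 0.111 -0.476  0.151] elb [ 0.08 -0.19  0.63]
90 psi 120 tooldir 30 [-1.34  0.73  1.65  1.35  1.77  0.74] tcp [ 0.518 -0.364  0.151] w [ 0.182 -0.558  0.151] elb [ 0.11 -0.23  0.59]
90 psi 135 tooldir 45 [-1.23  0.89  1.37  1.27  1.91  0.83] tcp [ 0.547 -0.344  0.151] w [ 0.272 -0.619  0.151] elb [ 0.14 -0.25  0.55]
90 psi 150 tooldir 60 [-1.12  1.05  1.09  1.22  2.06  0.91] tcp [ 0.569 -0.318  0.151] w [ 0.375 -0.654  0.151] elb [ 0.19 -0.27  0.5 ]
90 psi 165 tooldir 75 [-1.    1.21  0.81  1.19  2.22  0.99] tcp [ 0.584 -0.286  0.151] w [ 0.483 -0.661  0.151] elb [ 0.23 -0.26  0.45]
```

```bash
cat > plan.py <<'E'
from ik import *
Op,Rp=Rest_plate()
PHI=np.radians(75);YG,ZG=-.068,.035
p,R=toolpose(Op,Rp,PHI,YG,ZG,-1)
Seed=[np.array([-.05,1.0,.75,-.3,2.3,-.2])]
E
python3 - <<'E'
from plan import *
from plant import robot
s=robot.read_state();pc=s["tool_pos"];Rc=Ro.from_rotvec(s["orientation"]).as_matrix()
print("grasp",p,"\n",R.round(3))
for rt in(0,.03,.055,.07,.09):
    q=ik(p-rt*R[:,2],R,Seed);print(rt,(p-rt*R[:,2]).round(4),[x.round(3) for x in q])
pp=p-.055*R[:,2]
rv=Ro.from_matrix(Rc.T@R).as_rotvec();print("rotvec tool",rv,np.linalg.norm(rv),"shift in cur tool mm",(Rc.T@(pp-pc)*1000).round(1), "world",pp-pc)
# path: interpolate
q=s["q"]
for k in np.linspace(0,1,7):
    Rk=Rc@Ro.from_rotvec(rv*k).as_matrix();pk=pc+(pp-pc)*k;o=ik(pk,Rk,[q]);print(k.round(2),pk.round(3),[x.round(2) for x in o]); q=o[0] if o else q
E
```

```text
grasp [0.51922754 0.0069059  0.10354919] 
 [[-0.224  0.5   -0.836]
 [ 0.966 -0.    -0.259]
 [-0.129 -0.866 -0.483]]
0 [0.5192 0.0069 0.1035] [array([ 0.066,  1.095,  0.725, -0.291,  2.355, -0.174])]
0.03 [0.5443 0.0147 0.118 ] [array([ 0.073,  1.174,  0.569, -0.307,  2.431, -0.198])]
0.055 [0.5652 0.0211 0.1301] [array([ 0.079,  1.261,  0.404, -0.33 ,  2.507, -0.229])]
0.07 [0.5778 0.025  0.1374] [array([ 0.082,  1.333,  0.272, -0.355,  2.565, -0.259])]
0.09 [0.5945 0.0302 0.147 ] []
rotvec tool [ 0.46981084 -0.25886151 -0.06410283] 0.5402228049833088 shift in cur tool mm [ 77.6  33.1 116.1] world [-0.03506996  0.07767129 -0.11549557]
0.0 [ 0.6   -0.057  0.246] [array([-0.13,  0.76,  0.72, -0.09,  2.23, -0.16])]
0.17 [ 0.594 -0.044  0.226] [array([-0.09,  0.83,  0.69, -0.13,  2.27, -0.17])]
0.33 [ 0.589 -0.031  0.207] [array([-0.06,  0.91,  0.64, -0.17,  2.31, -0.17])]
0.5 [ 0.583 -0.018  0.188] [array([-0.02,  0.99,  0.6 , -0.21,  2.35, -0.18])]
0.67 [ 0.577 -0.005  0.169] [array([ 0.01,  1.07,  0.54, -0.24,  2.4 , -0.19])]
0.83 [0.571 0.008 0.149] [array([ 0.05,  1.16,  0.48, -0.29,  2.45, -0.2 ])]
1.0 [0.565 0.021 0.13 ] [array([ 0.08,  1.26,  0.4 , -0.33,  2.51, -0.23])]
```

```bash
cat >> h.py <<'E'
def rows(pc,Rc,pt,Rt,n):
    rv=Ro.from_matrix(Rc.T@Rt).as_rotvec();d=(pt-pc)/n
    for k in range(n):
        Rk=Rc@Ro.from_rotvec(rv*k/n).as_matrix();print((Rk.T@d*1000).round(1),(rv/n).round(3))
E
python3 - <<'E'
from plan import *
from plant import robot
s=robot.read_state();pc=s["tool_pos"];Rc=Ro.from_rotvec(s["orientation"]).as_matrix()
rows(pc,Rc,p-.055*R[:,2],R,7)
E
```

```text
[11.1  4.7 16.6] [ 0.067 -0.037 -0.009]
[11.6  5.9 15.8] [ 0.067 -0.037 -0.009]
[12.1  7.1 14.9] [ 0.067 -0.037 -0.009]
[12.6  8.1 14. ] [ 0.067 -0.037 -0.009]
[13.   9.2 12.9] [ 0.067 -0.037 -0.009]
[13.4 10.1 11.8] [ 0.067 -0.037 -0.009]
[13.7 11.  10.6] [ 0.067 -0.037 -0.009]
```

Request:
step_arm --targets '[{"tx": 11.1, "ty": 4.7, "tz": 16.6, "ax": 0.067, "ay": -0.037, "az": -0.009, "grip": 90}, {"tx": 11.6, "ty": 5.9, "tz": 15.8, "ax": 0.067, "ay": -0.037, "az": -0.009, "grip": 90}, {"tx": 12.1, "ty": 7.1, "tz": 14.9, "ax": 0.067, "ay": -0.037, "az": -0.009, "grip": 90}, {"tx": 12.6, "ty": 8.1, "tz": 14, "ax": 0.067, "ay": -0.037, "az": -0.009, "grip": 90}, {"tx": 13, "ty": 9.2, "tz": 12.9, "ax": 0.067, "ay": -0.037, "az": -0.009, "grip": 90}, {"tx": 13.4, "ty": 10.1, "tz": 11.8, "ax": 0.067, "ay": -0.037, "az": -0.009, "grip": 90}, {"tx": 13.7, "ty": 11, "tz": 10.6, "ax": 0.067, "ay": -0.037, "az": -0.009, "grip": 90}, {"tx": 0, "ty": 0, "tz": 0, "ax": 0, "ay": 0, "az": 0, "grip": 90}, {"tx": 0, "ty": 0, "tz": 0, "ax": 0, "ay": 0, "az": 0, "grip": 90}]'

```text
t: 12.55
tool_pos: [0.5633, 0.021, 0.1279]
orientation: [-1.508, -1.757, 1.162]
force: [0.1, -0.4, 0.7]
opening: 0.0602
```

Run:
```python
from plan import *
s_,Rc=st();pc=s_["tool_pos"]
print("err tool mm",(R.T@((p-.055*R[:,2])-pc)*1000).round(1),Ro.from_matrix(Rc.T@R).as_rotvec().round(3), "model", F(s_["q"])[0])
c=snap("scene","9");crop(c,180,120,140,120,5,"pics/c1.png")
c=snap("top","9");crop(c,240,160,110,100,6,"pics/c2.png")
```

```text
t 12.55 q [ 0.079  1.259  0.413 -0.328  2.504 -0.227] p [0.5633 0.021  0.1279] F [ 0.1 -0.4  0.7] op 0.0602
[[-0.224  0.496 -0.839]
 [ 0.966 -0.001 -0.259]
 [-0.129 -0.868 -0.479]]
err tool mm [-0.6 -0.9 -2.6] [-0.004 -0.     0.   ] model [0.56335658 0.0210317  0.127947  ]
```

View pics/c1.png

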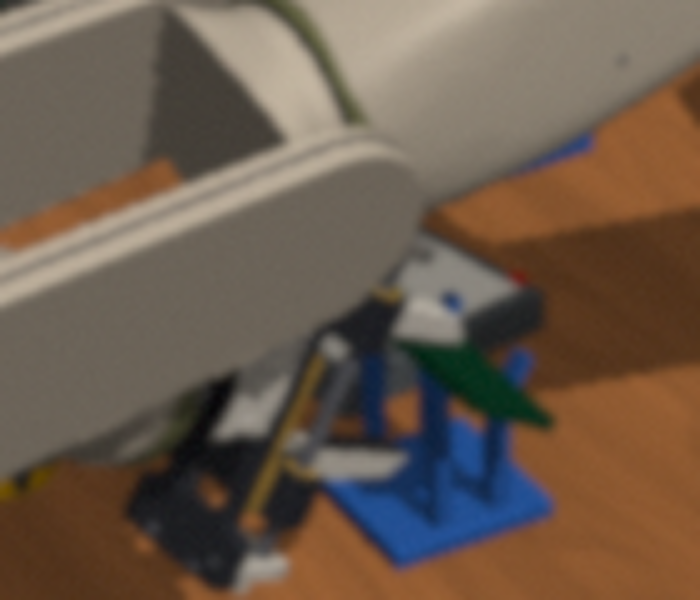

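View pics/c2.png

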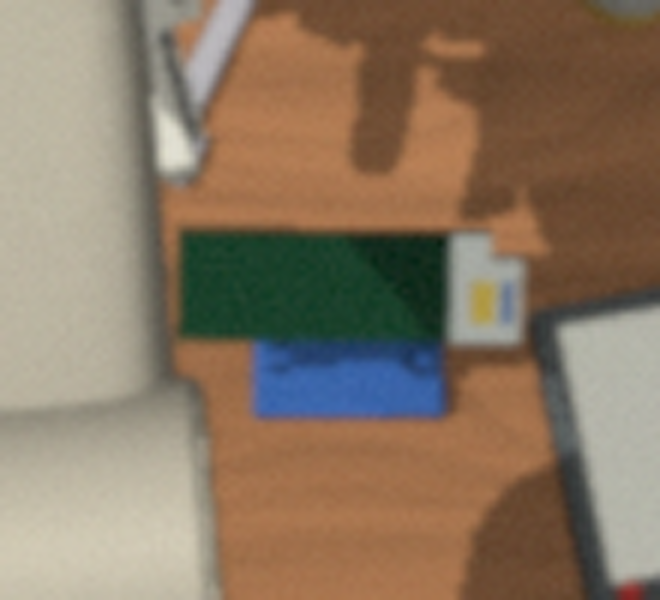

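Run:
```python
from plan import *
c=load("top9")
from plant import robot
s=robot.read_state();pc=s["tool_pos"];Rc=Ro.from_rotvec(s["orientation"]).as_matrix()
tip=pc+Rc@[0,-.034,.014];print("tip",tip,proj(c,tip))
for y in(-.085,.085):
  for z in(0,.056): X=Op+Rp@[.004,y,z];print(y,z,X.round(3),proj(c,X).round(1))
```

```text
tip [0.53652505 0.01664625 0.15494694] [272.45299262 197.19953189]
-0.085 0 [0.491 0.025 0.092] [270.1 217. ]
-0.085 0.056 [0.54  0.025 0.12 ] [269.8 199. ]
0.085 0 [ 0.491 -0.145  0.092] [327.2 216.6]
0.085 0.056 [ 0.54  -0.145  0.12 ] [327.6 198.6]
```

Request:
step_arm --targets '[{"tx": -0.6, "ty": -0.9, "tz": 13, "ax": -0.004, "ay": 0, "az": 0, "grip": 90}, {"tx": 0, "ty": 0, "tz": 13, "ax": 0, "ay": 0, "az": 0, "grip": 90}, {"tx": 0, "ty": 0, "tz": 13, "ax": 0, "ay": 0, "az": 0, "grip": 90}, {"tx": 0, "ty": 0, "tz": 13, "ax": 0, "ay": 0, "az": 0, "grip": 90}, {"tx": 0, "ty": 0, "tz": 0, "ax": 0, "ay": 0, "az": 0, "grip": 90}, {"tx": 0, "ty": 0, "tz": 0, "ax": 0, "ay": 0, "az": 0, "grip": 90}]'

```text
t: 13.25
tool_pos: [0.5219, 0.0063, 0.1086]
orientation: [-1.519, -1.764, 1.153]
force: [0.4, 0.1, 0.5]
opening: 0.0601
```

Run:
```python
from plan import *
s_,Rc=st();pc=s_["tool_pos"]
print("err tool mm",(R.T@(p-pc)*1000).round(1),Ro.from_matrix(Rc.T@R).as_rotvec().round(3))
c=snap("scene","10");crop(c,200,140,110,100,6,"pics/c3.png")
c=snap("top","10");crop(c,240,160,110,100,6,"pics/c4.png")
```

```text
t 13.25 q [ 0.065  1.089  0.72  -0.291  2.358 -0.175] p [0.5219 0.0063 0.1086] F [0.4 0.1 0.5] op 0.0601
[[-0.221  0.507 -0.833]
 [ 0.966 -0.    -0.257]
 [-0.13  -0.862 -0.49 ]]
err tool mm [1.8 3.  4.5] [ 0.008 -0.002 -0.002]
```

View pics/c3.png

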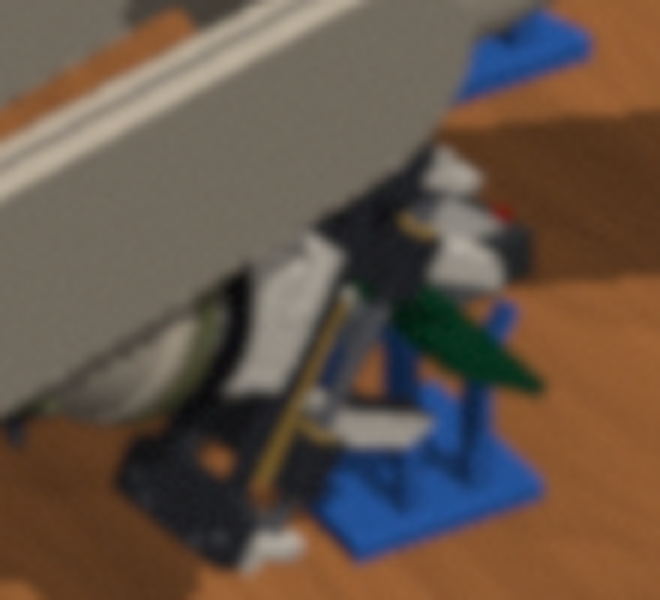

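View pics/c4.png

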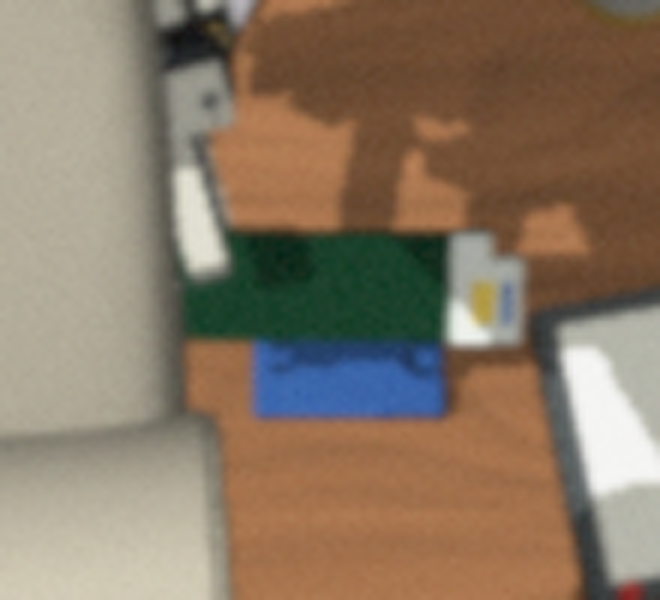

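Request:
step_arm --targets '[{"tx": 1.5, "ty": 2.5, "tz": 4.5, "ax": 0.008, "ay": 0, "az": 0, "grip": 90}, {"tx": 0, "ty": 0, "tz": 0, "ax": 0, "ay": 0, "az": 0, "grip": 90}, {"tx": 0, "ty": 0, "tz": 0, "ax": 0, "ay": 0, "az": 0, "grip": 150}, {"tx": 0, "ty": 0, "tz": 0, "ax": 0, "ay": 0, "az": 0, "grip": 200}, {"tx": 0, "ty": 0, "tz": 0, "ax": 0, "ay": 0, "az": 0, "grip": 210}, {"tx": 0, "ty": 0, "tz": 0, "ax": 0, "ay": 0, "az": 0, "grip": 210}]' --squeeze 45

```text
t: 13.95
tool_pos: [0.5179, 0.0074, 0.1012]
orientation: [-1.509, -1.756, 1.163]
force: [-0.2, -0.2, -0.5]
opening: 0.0327
```

Run:
```python
from plan import *
s_,Rc=st();pc=s_["tool_pos"]
print("err tool mm",(R.T@(p-pc)*1000).round(1),Ro.from_matrix(Rc.T@R).as_rotvec().round(3))
c=snap("scene","11");crop(c,200,140,110,100,6,"pics/c5.png")
c=snap("top","11");crop(c,240,160,110,100,6,"pics/c6.png")
```

```text
t 13.95 q [ 0.067  1.099  0.726 -0.289  2.355 -0.172] p [0.5179 0.0074 0.1012] F [-0.2 -0.2 -0.5] op 0.0327
[[-0.224  0.496 -0.839]
 [ 0.966 -0.002 -0.259]
 [-0.13  -0.868 -0.479]]
err tool mm [-1.1 -1.4 -2.1] [-0.005 -0.    -0.001]
```

View pics/c5.png

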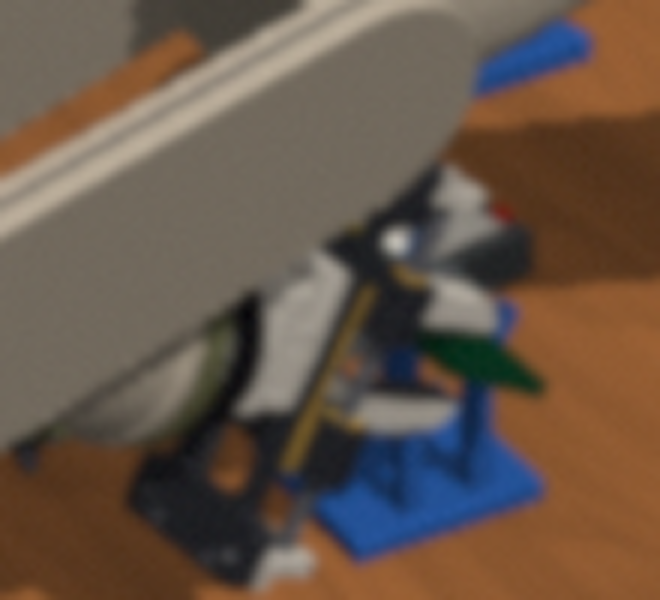

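View pics/c6.png

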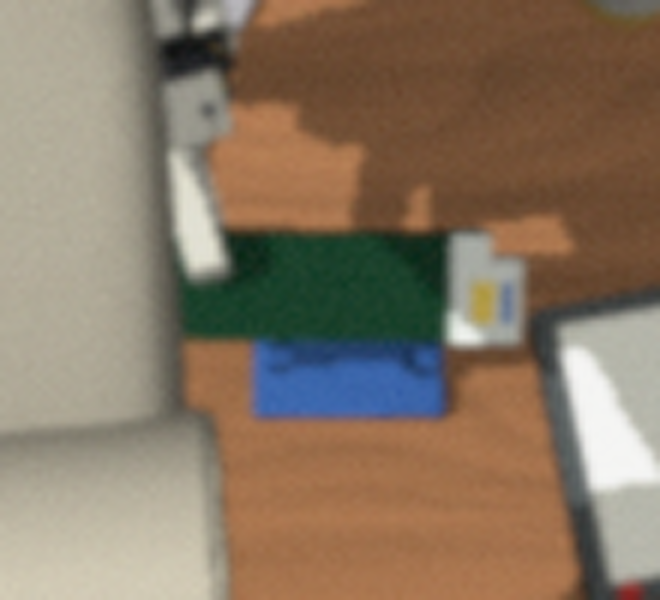

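Request:
step_arm --targets '[{"tx": 0, "ty": 0, "tz": 0, "ax": 0, "ay": 0, "az": 0, "grip": 255}, {"tx": 0, "ty": 0, "tz": 0, "ax": 0, "ay": 0, "az": 0, "grip": 255}, {"tx": 0, "ty": 0, "tz": 0, "ax": 0, "ay": 0, "az": 0, "grip": 255}, {"tx": 0, "ty": 0, "tz": 0, "ax": 0, "ay": 0, "az": 0, "grip": 255}, {"tx": 0, "ty": 0, "tz": 0, "ax": 0, "ay": 0, "az": 0, "grip": 255}]' --squeeze 45

```text
t: 14.55
tool_pos: [0.5177, 0.0073, 0.1016]
orientation: [-1.509, -1.755, 1.164]
force: [-4.2, 0.0, 4.8]
opening: 0.0075
```

Run:
```python
from plan import *
s_,Rc=st();pc=s_["tool_pos"]
print("err tool mm",(R.T@(p-pc)*1000).round(1),Ro.from_matrix(Rc.T@R).as_rotvec().round(3))
c=snap("top","12");crop(c,240,160,110,100,6,"pics/c7.png")
```

```text
t 14.55 q [ 0.067  1.098  0.727 -0.29   2.356 -0.172] p [0.5177 0.0073 0.1016] F [-4.2  0.   4.8] op 0.0075
[[-0.223  0.495 -0.839]
 [ 0.966 -0.002 -0.258]
 [-0.13  -0.869 -0.478]]
err tool mm [-1.  -0.9 -2.1] [-0.006 -0.    -0.001]
```

View pics/c7.png

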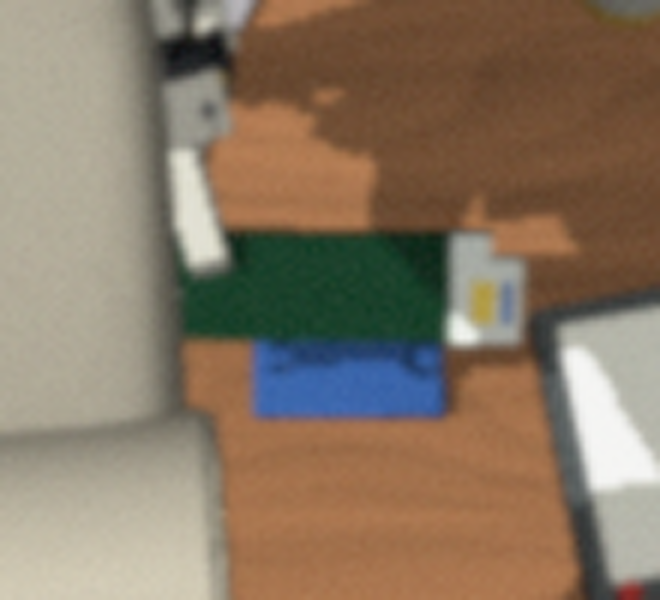

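Request:
step_arm --targets '[{"tx": -1.3, "ty": -8.7, "tz": -4.8, "ax": 0, "ay": 0, "az": 0, "grip": 255}, {"tx": -2.6, "ty": -17.4, "tz": -9.6, "ax": 0, "ay": 0, "az": 0, "grip": 255}, {"tx": -2.6, "ty": -17.4, "tz": -9.6, "ax": 0, "ay": 0, "az": 0, "grip": 255}, {"tx": -2.6, "ty": -17.4, "tz": -9.6, "ax": 0, "ay": 0, "az": 0, "grip": 255}, {"tx": -2.6, "ty": -17.4, "tz": -9.6, "ax": 0, "ay": 0, "az": 0, "grip": 255}, {"tx": -2.6, "ty": -17.4, "tz": -9.6, "ax": 0, "ay": 0, "az": 0, "grip": 255}, {"tx": -2.6, "ty": -17.4, "tz": -9.6, "ax": 0, "ay": 0, "az": 0, "grip": 255}, {"tx": 0, "ty": 0, "tz": 0, "ax": 0, "ay": 0, "az": 0, "grip": 255}]'

```text
t: 15.4
tool_pos: [0.5189, 0.0075, 0.2354]
orientation: [-1.514, -1.759, 1.16]
force: [-0.1, -0.5, -0.8]
opening: 0.0077
```

```bash
cat >> plan.py <<'E'
def final(ps,lab,pe=None):
    a_=np.radians(ps);y=np.array([np.cos(a_),np.sin(a_),0]);x=np.array([0,0,1.]);Rf=np.stack([x,y,np.cross(x,y)],1)
    O=np.array(lab)-Rf@[.004,.068,.021];return toolpose(O,Rf,PHI,YG,ZG,-1)
# tool points to check (tool frame): plate corners, body corners
def plate_in_tool():
    pts_=[]
    for y in(-.085,.085):
        for z in(0,.056):
            X=Op+Rp@[0,y,z];pts_.append(R.T@(X-p))
    return np.array(pts_)
PT=plate_in_tool();BD=np.array([[x,y,z] for x in(-.0375,.0375) for y in(-.094,.094) for z in(-.07,-.2)])
E
python3 - <<'E'
from plan import *
s_,Rc=st();pc=s_["tool_pos"]
c=snap("scene","13");crop(c,170,80,150,140,5,"pics/d1.png")
for ps in(-35,-28,-20):
    pf,Rf=final(ps,[.45,-.246,.17])
    rv=Ro.from_matrix(Rc.T@Rf).as_rotvec();print(ps,"rot",rv.round(3),np.linalg.norm(rv).round(2),"final",pf.round(3))
    q=s_["q"]
    for k in np.linspace(0,1,9):
        Rk=Rc@Ro.from_rotvec(rv*k).as_matrix();pk=pc+(pf-pc)*k+[0,0,.06*np.sin(np.pi*k)];o=ik(pk,Rk,[q]);q=o[0] if o else q
        print(k.round(2),pk.round(3),[x.round(2) for x in o],"plate zmin",(pk+PT@Rk.T)[:,2].min().round(3),"body",(pk+BD@Rk.T)[:,2].min().round(3),"wrist",pts(q)[3].round(3))
E
```

```text
t 15.4 q [ 0.067  0.96   0.693 -0.351  2.513 -0.252] p [0.5189 0.0075 0.2354] F [-0.1 -0.5 -0.8] op 0.0077
[[-0.223  0.501 -0.836]
 [ 0.966 -0.002 -0.258]
 [-0.131 -0.865 -0.484]]
-35 rot [ 0.401 -0.938 -0.37 ] 1.09 final [ 0.345 -0.161  0.166]
0.0 [0.519 0.008 0.235] [array([ 0.07,  0.96,  0.69, -0.35,  2.51, -0.25])] plate zmin 0.22 body 0.183 wrist [0.844 0.108 0.423]
0.12 [ 0.497 -0.014  0.25 ] [array([ 0.1 ,  0.89,  0.82, -0.49,  2.49, -0.39])] plate zmin 0.236 body 0.19 wrist [0.818 0.13  0.414]
0.25 [ 0.475 -0.035  0.26 ] [array([ 0.13,  0.82,  0.95, -0.62,  2.44, -0.5 ])] plate zmin 0.248 body 0.194 wrist [0.786 0.151 0.401]
0.38 [ 0.454 -0.056  0.265] [array([ 0.16,  0.74,  1.1 , -0.72,  2.38, -0.58])] plate zmin 0.254 body 0.191 wrist [0.748 0.169 0.38 ]
0.5 [ 0.432 -0.077  0.261] [array([ 0.19,  0.68,  1.26, -0.81,  2.31, -0.63])] plate zmin 0.252 body 0.182 wrist [0.704 0.185 0.351]
0.62 [ 0.41  -0.098  0.247] [array([ 0.22,  0.62,  1.42, -0.88,  2.24, -0.66])] plate zmin 0.241 body 0.163 wrist [0.654 0.196 0.314]
0.75 [ 0.388 -0.119  0.226] [array([ 0.25,  0.59,  1.57, -
[... 2166 characters left out ...]
y 0.191 wrist [0.717 0.187 0.379]
0.5 [ 0.423 -0.092  0.261] [array([ 0.23,  0.58,  1.4 , -0.87,  2.22, -0.65])] plate zmin 0.251 body 0.181 wrist [0.657 0.204 0.349]
0.62 [ 0.399 -0.117  0.247] [array([ 0.27,  0.5 ,  1.59, -0.95,  2.12, -0.67])] plate zmin 0.24 body 0.162 wrist [0.591 0.214 0.311]
0.75 [ 0.375 -0.142  0.226] [array([ 0.3 ,  0.44,  1.78, -1.03,  2.02, -0.66])] plate zmin 0.221 body 0.136 wrist [0.518 0.217 0.266]
0.88 [ 0.351 -0.166  0.198] [array([ 0.34,  0.41,  1.97, -1.1 ,  1.92, -0.62])] plate zmin 0.195 body 0.105 wrist [0.441 0.211 0.216]
1.0 [ 0.327 -0.191  0.166] [array([ 0.37,  0.4 ,  2.14, -1.18,  1.82, -0.55])] plate zmin 0.166 body 0.072 wrist [0.36  0.195 0.166]
```

View pics/d1.png

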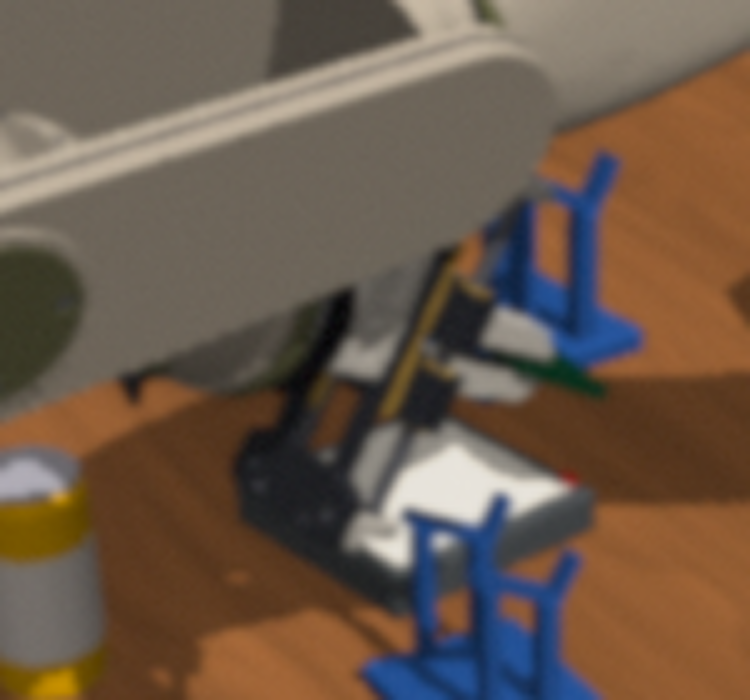

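Run:
```python
from plan import *
s_,Rc=st();pc=s_["tool_pos"]
pf,Rf=final(-28,[.45,-.246,.17]);rv=Ro.from_matrix(Rc.T@Rf).as_rotvec();n=15
P_=lambda k:pc+(pf-pc)*k+[0,0,.06*np.sin(np.pi*k)]
print((rv/n).round(4))
for i in range(n):
    Rk=Rc@Ro.from_rotvec(rv*i/n).as_matrix();print((Rk.T@(P_((i+1)/n)-P_(i/n))*1000).round(1).tolist())
```

```text
t 15.45 q [ 0.067  0.962  0.695 -0.35   2.512 -0.251] p [0.5186 0.0074 0.2333] F [-0.   0.  -1.9] op 0.0077
[[-0.223  0.499 -0.837]
 [ 0.966 -0.002 -0.258]
 [-0.13  -0.866 -0.482]]
[ 0.0253 -0.0705 -0.0264]
[-10.0, -13.0, 9.5]
[-8.9, -12.5, 10.8]
[-7.6, -11.5, 12.1]
[-6.2, -10.0, 13.5]
[-4.7, -8.0, 14.8]
[-3.1, -5.6, 16.0]
[-1.4, -2.9, 17.0]
[0.2, 0.1, 17.8]
[1.8, 3.1, 18.3]
[3.3, 6.0, 18.5]
[4.7, 8.8, 18.4]
[5.9, 11.3, 18.0]
[6.9, 13.5, 17.4]
[7.8, 15.2, 16.6]
[8.5, 16.3, 15.6]
```

Request:
step_arm --targets '[{"tx": -10, "ty": -13, "tz": 9.5, "ax": 0.0253, "ay": -0.0705, "az": -0.0264, "grip": 255}, {"tx": -8.9, "ty": -12.5, "tz": 10.8, "ax": 0.0253, "ay": -0.0705, "az": -0.0264, "grip": 255}, {"tx": -7.6, "ty": -11.5, "tz": 12.1, "ax": 0.0253, "ay": -0.0705, "az": -0.0264, "grip": 255}, {"tx": -6.2, "ty": -10, "tz": 13.5, "ax": 0.0253, "ay": -0.0705, "az": -0.0264, "grip": 255}, {"tx": -4.7, "ty": -8, "tz": 14.8, "ax": 0.0253, "ay": -0.0705, "az": -0.0264, "grip": 255}, {"tx": -3.1, "ty": -5.6, "tz": 16, "ax": 0.0253, "ay": -0.0705, "az": -0.0264, "grip": 255}, {"tx": -1.4, "ty": -2.9, "tz": 17, "ax": 0.0253, "ay": -0.0705, "az": -0.0264, "grip": 255}, {"tx": 0.2, "ty": 0.1, "tz": 17.8, "ax": 0.0253, "ay": -0.0705, "az": -0.0264, "grip": 255}, {"tx": 1.8, "ty": 3.1, "tz": 18.3, "ax": 0.0253, "ay": -0.0705, "az": -0.0264, "grip": 255}, {"tx": 3.3, "ty": 6, "tz": 18.5, "ax": 0.0253, "ay": -0.0705, "az": -0.0264, "grip": 255}, {"tx": 4.7, "ty": 8.8, "tz": 18.4, "ax": 0.0253, "ay": -0.0705, "az": -0.0264, "grip": 255}, {"tx": 0, "ty": 0, "tz": 0, "ax": 0, "ay": 0, "az": 0, "grip": 255}]'

```text
t: 16.65
tool_pos: [0.3794, -0.127, 0.2242]
orientation: [-0.614, -2.057, 1.888]
force: [-1.3, -0.7, -1.2]
opening: 0.0081
```

Run:
```python
from plan import *
s_,Rc=st();pc=s_["tool_pos"]
c=snap("scene","14")
c=snap("top","14")
pf,Rf=final(-28,[.45,-.246,.17]);print("remaining mm tool",(Rc.T@(pf-pc)*1000).round(1),Ro.from_matrix(Rc.T@Rf).as_rotvec().round(3))
rows(pc,Rc,pf,Rf,5)
```

```text
t 16.65 q [ 0.273  0.53   1.661 -0.967  2.101 -0.662] p [ 0.3794 -0.127   0.2242] F [-1.3 -0.7 -1.2] op 0.0081
[[-0.87   0.119 -0.479]
 [ 0.487  0.055 -0.872]
 [-0.077 -0.991 -0.106]]
remaining mm tool [19.6 49.8 68.8] [ 0.094 -0.279 -0.092]
[ 3.9 10.  13.8] [ 0.019 -0.056 -0.018]
[ 4.5 10.3 13.3] [ 0.019 -0.056 -0.018]
[ 5.  10.6 12.9] [ 0.019 -0.056 -0.018]
[ 5.5 11.  12.4] [ 0.019 -0.056 -0.018]
[ 6.  11.3 11.8] [ 0.019 -0.056 -0.018]
```

View pics/scene14.png

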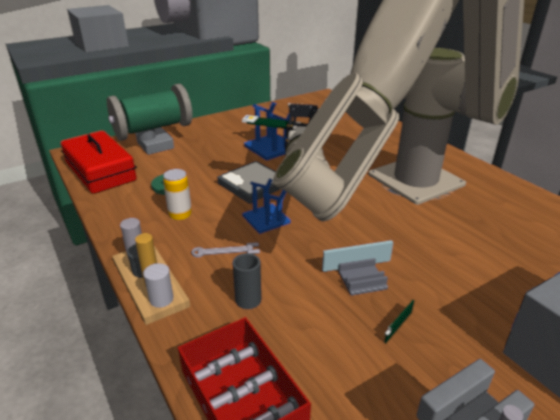

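View pics/top14.png

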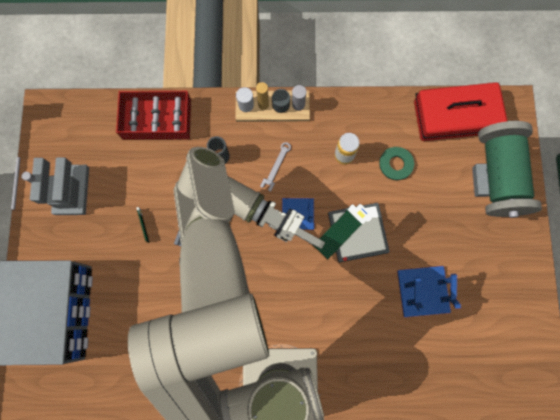

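Run:
```python
from plan import *
from plant import robot
q0=robot.read_state()["q"]
for ps in(-45,-40,-35,-28):
  for z in (.17,.185):
    pf,Rf=final(ps,[.445,-.246,z]);o=ik(pf,Rf,[q0])
    q=o[0];R5=Rz(q[0])@Ry(q[1]+q[2])@Rz(q[3]);ax=R5[:,1];f=Rz(q[0])@Ry(q[1]+q[2])[:,2];w=pts(q)[3]
    low=w[2]-.075*abs(ax[2])-.055*np.sqrt(1-ax[2]**2)
    e1=w+.075*ax;e2=w-.075*ax
    print(ps,z,q.round(2),"w",w.round(3),"j5axis",ax.round(2),"low",low.round(3),"ends",e1.round(3),e2.round(3))
```

```text
-45 0.17 [ 0.25  0.69  1.67 -0.97  2.08 -0.62] w [0.55  0.192 0.166] j5axis [-0.71  0.41 -0.58] low 0.078 ends [0.497 0.222 0.123] [0.603 0.161 0.209]
-45 0.185 [ 0.25  0.66  1.68 -0.98  2.1  -0.64] w [0.55  0.192 0.181] j5axis [-0.7  0.4 -0.6] low 0.092 ends [0.498 0.222 0.136] [0.602 0.162 0.226]
-40 0.17 [ 0.28  0.63  1.77 -1.    2.03 -0.61] w [0.512 0.199 0.166] j5axis [-0.75  0.35 -0.57] low 0.078 ends [0.456 0.225 0.123] [0.568 0.173 0.209]
-40 0.185 [ 0.28  0.6   1.78 -1.01  2.04 -0.63] w [0.512 0.199 0.181] j5axis [-0.73  0.34 -0.59] low 0.092 ends [0.457 0.225 0.137] [0.567 0.174 0.225]
-35 0.17 [ 0.31  0.58  1.86 -1.04  1.98 -0.59] w [0.473 0.204 0.166] j5axis [-0.78  0.28 -0.56] low 0.079 ends [0.414 0.225 0.124] [0.531 0.182 0.208]
-35 0.185 [ 0.31  0.54  1.87 -1.05  1.99 -0.62] w [0.473 0.204 0.181] j5axis [-0.77  0.28 -0.58] low 0.093 ends [0.415 0.224 0.138] [0.53  0.183 0.224]
-28 0.17 [ 0.34  0.49  2.   -1.1   1.9  -0.57] w [0.418 0.204 0.166] j5axis [-0.82  0.19 -0.54] low 0.079 ends [0.356 0.218 0.125] [0.479 0.189 0.207]
-28 0.185 [ 0.34  0.45  2.01 -1.11  1.92 -0.6 ] w [0.418 0.204 0.181] j5axis [-0.81  0.19 -0.56] low 0.093 ends [0.357 0.217 0.139] [0.478 0.19  0.223]
```

Run:
```python
from plan import *
s_,Rc=st();pc=s_["tool_pos"]
pf,Rf=final(-30,[.447,-.246,.183]);rows(pc,Rc,pf,Rf,5)
```

```text
t 16.75 q [ 0.271  0.529  1.65  -0.967  2.103 -0.662] p [ 0.3828 -0.1261  0.2268] F [ 0.1  0.7 -0.1] op 0.0078
[[-0.868  0.128 -0.48 ]
 [ 0.49   0.056 -0.87 ]
 [-0.085 -0.99  -0.111]]
[ 4.7  7.7 13.4] [ 0.02  -0.049 -0.02 ]
[ 5.2  8.1 13. ] [ 0.02  -0.049 -0.02 ]
[ 5.7  8.5 12.6] [ 0.02  -0.049 -0.02 ]
[ 6.2  8.8 12.1] [ 0.02  -0.049 -0.02 ]
[ 6.6  9.2 11.6] [ 0.02  -0.049 -0.02 ]
```

Request:
step_arm --targets '[{"tx": 4.7, "ty": 7.7, "tz": 13.4, "ax": 0.02, "ay": -0.049, "az": -0.02, "grip": 255}, {"tx": 5.2, "ty": 8.1, "tz": 13, "ax": 0.02, "ay": -0.049, "az": -0.02, "grip": 255}, {"tx": 5.7, "ty": 8.5, "tz": 12.6, "ax": 0.02, "ay": -0.049, "az": -0.02, "grip": 255}, {"tx": 6.2, "ty": 8.8, "tz": 12.1, "ax": 0.02, "ay": -0.049, "az": -0.02, "grip": 255}, {"tx": 6.6, "ty": 9.2, "tz": 11.6, "ax": 0.02, "ay": -0.049, "az": -0.02, "grip": 255}, {"tx": 0, "ty": 0, "tz": 0, "ax": 0, "ay": 0, "az": 0, "grip": 255}, {"tx": 0, "ty": 0, "tz": 0, "ax": 0, "ay": 0, "az": 0, "grip": 255}, {"tx": 0, "ty": 0, "tz": 0, "ax": 0, "ay": 0, "az": 0, "grip": 255}]'

```text
t: 17.55
tool_pos: [0.3375, -0.17, 0.1802]
orientation: [-0.283, -2.086, 2.078]
force: [0.4, 0.5, -1.3]
opening: 0.0079
```

Run:
```python
from plan import *
s_,Rc=st();pc=s_["tool_pos"]
pf,Rf=final(-30,[.447,-.246,.183])
print("rem",(Rc.T@(pf-pc)*1000).round(1),Ro.from_matrix(Rc.T@Rf).as_rotvec().round(3))
c=snap("scene","15");crop(c,200,60,200,190,4,"pics/e1.png")
c=snap("top","15");crop(c,270,170,130,110,6,"pics/e2.png")
```

```text
t 17.55 q [ 0.33   0.485  1.956 -1.091  1.937 -0.604] p [ 0.3375 -0.17    0.1802] F [ 0.4  0.5 -1.3] op 0.0079
[[-0.965  0.005 -0.262]
 [ 0.262  0.003 -0.965]
 [-0.004 -1.    -0.004]]
rem [2.3 1.2 1.3] [ 0.004 -0.003 -0.004]
```

View pics/e1.png

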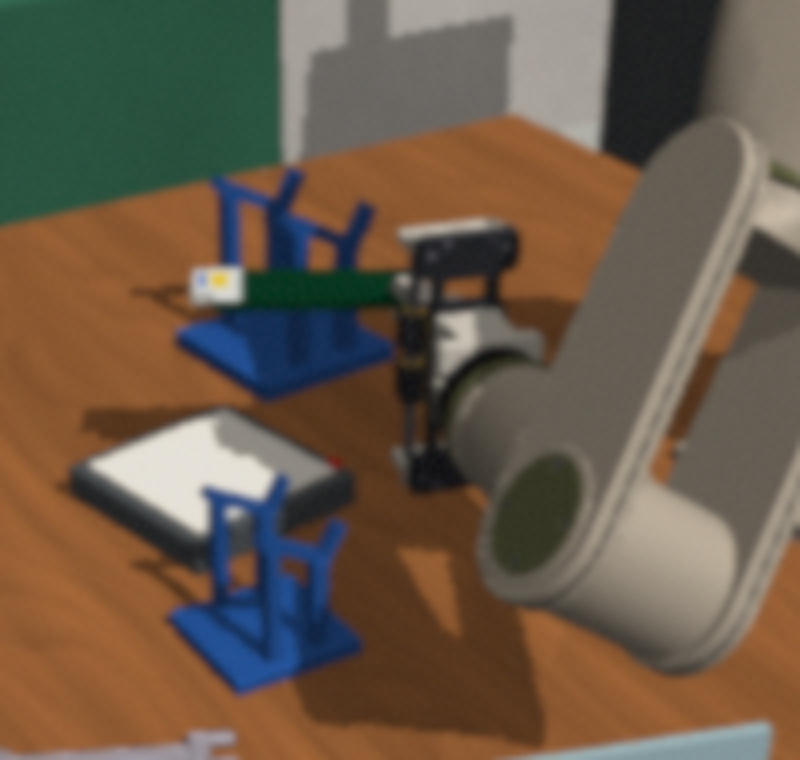

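View pics/e2.png

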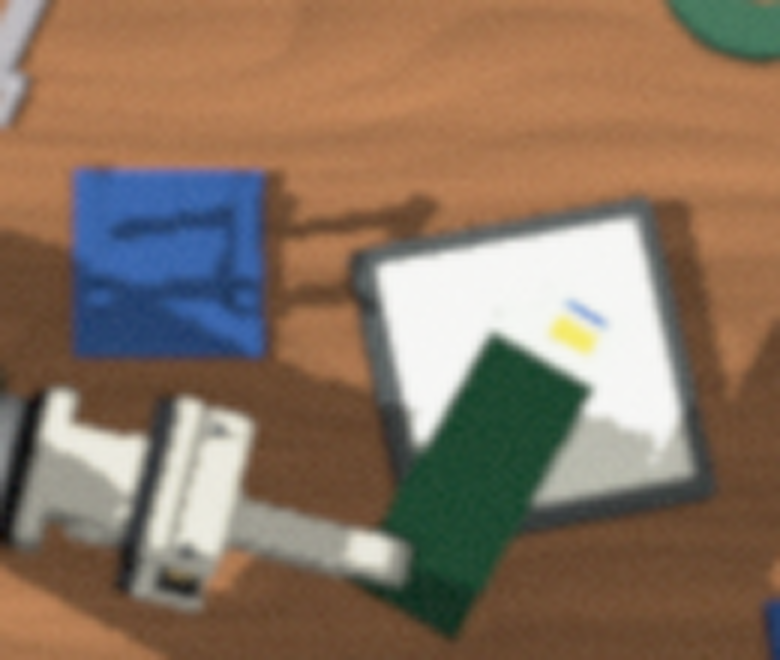

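Run:
```python
from plan import *
t=load("top15");s=load("scene15")
def cen(c,box):
    u0,v0,u1,v1=box;h=cv2.cvtColor(c["frame"],cv2.COLOR_BGR2HSV)[v0:v1,u0:u1];m=(h[...,0]>18)&(h[...,0]<35)&(h[...,1]>110)&(h[...,2]>120)
    v,u=np.nonzero(m);return u.mean()+u0,v.mean()+v0,m.sum()
a=cen(t,(358,215,375,235));b=cen(s,(245,122,270,138));print(a,b);X,e=tri(t,a[:2],s,b[:2]);print("yellow",X,e)
# green band edge corners in top + far plain corner, at triangulated height
z=X[2]
f=lambda u,v:onz(t,270+u/6-.42,170+v/6-.42,z)
A,B,C=f(493,335),f(591,385),f(455,637)
print(A,B,C,np.linalg.norm(A-B),np.linalg.norm(B-C))
# axis dir and label estimate
y=(B-C)/np.linalg.norm(B-C);lab=B+y*.018+(A-B)/np.linalg.norm(A-B)*.021
print("label est",lab,"off light",lab[:2]-[.4574,-.2461],"psi",np.degrees(np.arctan2(y[1],y[0])))
# plain end height: triangulate plain corners
print(tri(t,(270+455/6-.42,170+637/6-.42),s,(200+392/4-.4,60+275/4-.4)))
```

```text
(np.float64(365.0), np.float64(225.3846153846154), np.int64(13)) (np.float64(254.0), np.float64(129.5), np.int64(6))
yellow [ 0.44683965 -0.2410673   0.18565071] 0.00038121309738632625
[ 0.44715368 -0.2043405   0.18565071] [ 0.42342222 -0.2487718   0.18565071] [ 0.30809591 -0.18230884  0.18565071] 0.05037184357395984 0.13310703859938255
label est [ 0.44891137 -0.23923617  0.18565071] off light [-0.00848863  0.00686383] psi -29.954999167493774
(array([ 0.31649557, -0.18944567,  0.17633337]), np.float64(0.01928143385098715))
```

Request:
step_arm --targets '[{"tx": 0, "ty": 6, "tz": 0, "ax": 0, "ay": 0, "az": 0, "grip": 255}, {"tx": 0, "ty": 0, "tz": 0, "ax": 0, "ay": 0, "az": 0, "grip": 255}, {"tx": 0, "ty": 0, "tz": 0, "ax": 0, "ay": 0, "az": 0, "grip": 255}, {"tx": 0, "ty": 0, "tz": 0, "ax": 0, "ay": 0, "az": 0, "grip": 255}, {"tx": 0, "ty": 0, "tz": 0, "ax": 0, "ay": 0, "az": 0, "grip": 255}, {"tx": 0, "ty": 0, "tz": 0, "ax": 0, "ay": 0, "az": 0, "grip": 255}, {"tx": 0, "ty": 0, "tz": 0, "ax": 0, "ay": 0, "az": 0, "grip": 255}, {"tx": 0, "ty": 0, "tz": 0, "ax": 0, "ay": 0, "az": 0, "grip": 255}]'

```text
t: 18.45
tool_pos: [0.3357, -0.1706, 0.1735]
orientation: [-0.277, -2.083, 2.079]
force: [0.5, 0.0, -0.9]
opening: 0.0074
```

Run:
```python
from plan import *
from plant import robot
s_,Rc=st();print(s_["dq"].round(4));print("tilt deg",np.degrees(np.arccos(-Rc[2,1])))
a=load("top0")["frame"].astype(int);b=snap("top","16")["frame"].astype(int)
for n,(u0,v0,u1,v1) in dict(can=(330,128,362,168),pipe=(203,132,232,168),flange=(375,143,418,183),wrench=(260,140,295,192)).items(): print(n,np.abs(a-b)[v0:v1,u0:u1].mean().round(2))
c=snap("scene","16");a=load("scene0")["frame"].astype(int);print("cover",np.abs(a-c["frame"])[240:272,320:395].mean())
cv2.imwrite("pics/s16.png",c["frame"])
print(robot.read_state()["tool_pos"])
```

```text
t 18.45 q [ 0.331  0.501  1.956 -1.087  1.931 -0.594] p [ 0.3357 -0.1706  0.1735] F [ 0.5  0.  -0.9] op 0.0074
[[-0.965  0.001 -0.261]
 [ 0.261  0.002 -0.965]
 [-0.001 -1.    -0.002]]
[-0.0006  0.002   0.     -0.0007 -0.0009  0.0014]
tilt deg 0.1159013148398085
can 1.76
pipe 2.2
flange 1.97
wrench 1.76
cover 18.46875
[ 0.33565295 -0.1706271   0.17345812]
```

View pics/s16.png

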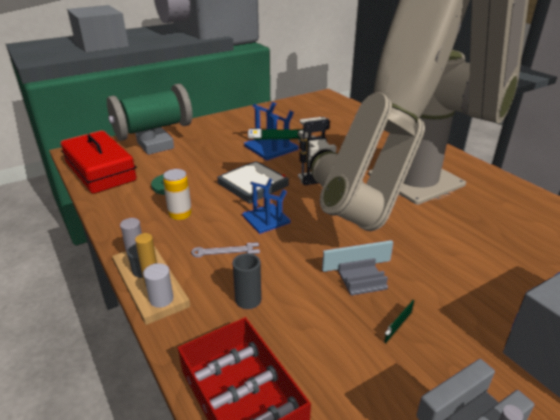

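The arm is still and level, the plate is held clear of everything, and the cover glass and bystanders look to be where they were. I'm handing the job in.

```bash
python3 -c "
from plant import robot
print(robot.close_job())"
```

```text
the job is handed in; nothing more can be done
None
```

The job is handed in; the hand-in gives no verdict.

**What I did:** I took the green plate from the rack and leaned it, released, in the groove of the smaller blue rest. The label face was out and up, and the end positions agreed with a centred plate to about 1–2 mm. I then took it by the plain end, about 13 cm from the middle of the band, lifted it and held it level over the light box.

**Last checks:**
- **Label position:** two-view triangulation put the band's middle about 11 mm sideways of the light box's middle and about 0.185 m above the table. I then lowered the command by 6 mm and did not triangulate again; the tool reading fell by about 7 mm, which puts the label near 0.18 m.
- **Height:** that is about 15 cm above the box, higher than the 10 cm asked but inside the 80–200 mm limits. I kept it high so the wrist would clear the cover glass.
- **Level and still:** tool tilt was 0.1°, joint speeds were near zero and the finger opening was 7.4 mm on the plate. Time at hand-in was about 18.5 s.
- **Bystanders:** the can, pipe, flange and wrench showed no change between the first and last top images. The numeric before/after check on the cover glass was not conclusive, because the arm's shadow and the missing green plate changed that image area. It looks unmoved in the final scene picture.

**One disagreement:** two-view triangulation of a plain-end corner missed by 19 mm between the views, because that corner was poorly visible near the fingers. I did not use it.

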